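# Refit and check the laboratory balance after cleaning

### The job

The balance has been stripped for cleaning: slide every ballast ring that is set out on the bench over the balance's upright stem, down flat onto its collar or the ring below, then fit the pan on top with its hub fully home on the stem. With the pan still empty, turn the balance's rotary switch fully on, so that it zeroes, then stand the check weight upright in the centre of the pan, let go and leave it there for at least two seconds, and stand it back upright in its tray. Leave the balance assembled, switched on and empty, and do not disturb the slide box, the bottle or the microscope objective.

Things in the scene. Friction and masses are not known exactly. Their poses are not given: they have to be found in the camera images.
- balance: White bench balance, housing 210 (its x) by 190 (its y) by 55 mm high, fixed to the bench. Origin: centre of its underside; its -x side is the front with the display and keys, facing the robot within about 15 degrees. The stem stands at its (+40, 0) mm, the rotary switch at its (-68, -58) mm on the deck.
- stem_seat (a point): Centre of the top face of the stem's collar (30 mm diameter, 12 mm high, on the housing deck), where the lowest ring lies. Starts 67 mm above the bench and sinks with the stem.
- stem_top (a point): Centre of the top of the steel stem: 14 mm diameter, standing 56 mm above the collar's top face; the top 3 mm taper to 10 mm. Starts 123 mm above the bench.
- stem (a joint): How far the stem with collar, rings and pan has sunk on its spring, m: 0 to 0.010, 1800 N/m (a ring of about 110 g adds 0.6 mm, the pan 0.9 mm, the check weight 2.7 mm); above 18 N it sits on its stop.
- switch (a joint): Rotary switch angle, rad: 0 = off (bar across the balance, along its y), 1.571 = on (bar fore and aft, along the balance's x). Turns clockwise seen from above as it grows. A detent spring pulls it to the nearer end from either side of the middle (0.785), about 0.06 N m holds it at either end.
- switch_grip (a point): Point on the switch's axis inside its black bar grip (bar 44 mm long, 12 mm wide, its top 10 mm above this point, the round skirt of 42 mm diameter below the bar 16 mm under it), 83 mm above the bench. The x axis of this frame runs along the bar and turns with it.
- ring1: Steel ballast ring, 50 mm outside diameter, 16 mm bore, 8 mm thick, lying flat on the bench; all rings are alike. Origin: centre of its underside, z along the bore. Two to four are set out; absent ones read None.
- ring2: Steel ballast ring, 50 mm outside diameter, 16 mm bore, 8 mm thick, lying flat on the bench; all rings are alike. Origin: centre of its underside, z along the bore. Two to four are set out; absent ones read None.
- ring3: Steel ballast ring, 50 mm outside diameter, 16 mm bore, 8 mm thick, lying flat on the bench; all rings are alike. Origin: centre of its underside, z along the bore. Two to four are set out; absent ones read None.
- ring4: Steel ballast ring, 50 mm outside diameter, 16 mm bore, 8 mm thick, lying flat on the bench; all rings are alike. Origin: centre of its underside, z along the bore. Two to four are set out; absent ones read None.
- pan: Steel pan: flat disc 68 mm diameter, 8 mm thick, on a round hub below it (28 mm diameter, 20 mm long) with a blind bore (16 mm diameter, 20 mm deep) open downwards. Stands on its hub on the bench. Origin: centre of the hub's lower face; the disc spans 20 to 28 mm above it. Fully home, the stem's top touches the end of the bore: origin 20 mm below stem_top, however many rings.
- weight: Steel check weight, 500 g: cylinder 49 mm diameter, 34 mm high, with a neck and a round knob of 22 mm diameter on top, from 46 to 58 mm above its underside. Origin: centre of its underside.
- tray: Black tray 130 by 130 mm, rim 12 mm high, wall 4 mm, floor 4 mm thick, fixed to the bench; the check weight's place. Origin: centre of its underside.
- slidebox: Bystander: closed grey plastic microscope-slide box, 85 by 36 by 31 mm high. Origin: centre of its underside.
- media: Bystander: glass bottle, 60 mm diameter, 120 mm tall. Origin: centre of its underside.
- objective: Bystander: dark steel microscope objective standing on end, 30 mm diameter, 43 mm tall. Origin: centre of its underside.
Not all that is in view belongs to the job. What is shaped like the ring1 but green is not meant.

How it is judged:
On the way, in this order (a step that is already met when the one before it is completed fails the run):
1. every ring set out lies flat on the stem, down on the collar or the ring below (horizontal distance between each of ring1, ring2, ring3, ring4 and stem_seat below 0.004 m and z of ring1 in the frame of stem_seat between -0.003 and 0.027 m and angle between each of ring1, ring2, ring3, ring4's own z axis and vertical below 0.1 rad and z of ring2 in the frame of stem_seat between -0.003 and 0.027 m and z of ring3 in the frame of stem_seat between -0.003 and 0.027 m and z of ring4 in the frame of stem_seat between -0.003 and 0.027 m), for 0.2 s.
2. the pan is fully home on the stem, still switched off (horizontal distance between pan and stem_top below 0.005 m and z of pan in the frame of stem_top below -0.017 m and angle between pan's own z axis and vertical below 0.14 rad and contact force between the fingers and pan below 0.05 N and value of joint switch below 0.785 rad), for 0.2 s.
3. the switch is turned fully on with the pan home and empty (value of joint switch above 1.4 rad and horizontal distance between pan and stem_top below 0.005 m and z of pan in the frame of stem_top below -0.017 m and angle between pan's own z axis and vertical below 0.14 rad and horizontal distance between weight and pan above 0.06 m), for 0.2 s.
4. the check weight stands upright in the centre of the pan, released and still, for 2 s (horizontal distance between weight and pan below 0.008 m and z of weight in the frame of pan between 0.024 and 0.032 m and angle between weight's own z axis and vertical below 0.16 rad and contact force between the fingers and weight below 0.05 N and linear speed of weight below 0.02 m/s and horizontal distance between pan and stem_top below 0.005 m and z of pan in the frame of stem_top below -0.017 m and angle between pan's own z axis and vertical below 0.14 rad and value of joint switch above 1.4 rad), for 1.7 s.
At the end, for the whole second after the job is handed in: All rings set out lie flat on the stem (axis within 4 mm, tilt under 0.1 rad); pan home on it within 3 mm, level within 0.14 rad; switch beyond 1.4 rad; check weight upright (0.1 rad) on the tray floor inside its rim; all released and still (all of step 1 and all of step 3 and x of weight in the frame of tray between -0.038 and 0.038 m and y of weight in the frame of tray between -0.038 and 0.038 m and z of weight in the frame of tray below 0.008 m and angle between weight's own z axis and vertical below 0.1 rad and contact force between the fingers and weight below 0.05 N and contact force between the fingers and pan below 0.05 N and linear speed of each of weight, pan below 0.02 m/s); the robot touches nothing.
It fails at once if the slide box is shifted by more than 30 mm (distance of slidebox from where it was at the start of the episode above 0.03 m).
It fails at once if the glass bottle is shifted by more than 30 mm (distance of media from where it was at the start of the episode above 0.03 m).
It fails at once if the microscope objective is shifted by more than 30 mm (distance of objective from where it was at the start of the episode above 0.03 m).
Of ring1, ring2, ring3, ring4 only 2 to 4 are there at a start; the rules pass over those that are not, and their reading is None.
At some moment in a run one of ring1, ring2, ring3, ring4, weight may be knocked a few centimetres aside while the robot is not near it.
It also fails if it takes over 210 s, if anything falls off the work surface, if the arm or the gripper's body presses on something with over 40 N, if the wrist force passes 120 N, or if a joint passes its speed limit or range.

### The arm

A 6-joint arm with a two-finger parallel gripper is mounted at the origin on the work surface. World frame = base frame: x ahead of the robot, y to its left, z up, the work surface at z = 0. Lengths are in m, angles in rad, forces in N, time in s.
With the tool pointing down it reaches from about 0.25 to 0.775 m from the base axis. Payload 8.9 kg.
Tool frame: the origin (TCP) lies on the centre line of the jaws, within the pads' length; the fingertips stand 22 mm ahead of it and the grasp point (between the pads) lies 3 mm ahead of it; z points along the fingers, y is the line along which they close (so a half turn about z gives the same grasp; the last joint's range is limited). The gripper opens to 85 mm and grips with 20 to 120 N. Pads are 22 mm wide; open, the fingers measure 114 mm over their backs; the gripper's body (76 mm by 85 mm) begins 54 mm behind the grasp point. The pads swing forward as they close: fully open they stand 13 mm farther back than shut.
Start: joints at [-1.383, 0.291, -0.153, 1.127, 0, 1.431], TCP at [0.169, -0.497, 0.253] pointing down, gripper open.
Joint ranges: [-2.52, 2.52], [-0.91, 1.74], [-1.3, 1.37], [-1.96, 2.02], [-1.52, 1.47], [-3.14, 3.14]. Speed limits (rad/s): [2.22, 2.22, 2.79, 3.14, 3.14, 3.14].

### API

Orientations are given as a unit quaternion [x, y, z, w].
In Python, from station import ctrl gives the robot as it stands. The module is installed in compiled form; this text tells all that it offers.
- The arm moves only by the tool carry_out, never from a script. Its argument "increments" is a list that holds one entry, the list of rows, each a list of 7 numbers: the finger opening in m, from 0 to 0.0854, then the shift along the tool's x, y, z in m, then the turn, a rotation vector about the tool's x, y, z in degrees. A call has 1 to 20 rows; each row shifts and turns the commanded pose from where the row before left it, along the tool's axes as they then stand; what a row does not reach is not made up. A row lasts 1/12 s, in which the tool goes at most 41.7 mm and 7.16 degrees, less where a joint would pass 70% of its speed; a pose out of reach is approached as far as the arm can. A call with a gripper value outside its range is refused whole. The fingers move at their own pace and stop on an object; "force" is the grip in N (left out, the last holds). Time passes only in rows, so rows that do not move let the fingers close. It gives the time, the measured TCP pose, the force, the opening and the grip force at its end, in the units of the state.
- ctrl.observe(): the state, without advancing time (a new reading comes with each control period).
- ctrl.camera(name): name is "scene" or "top"; returns (picture, depth): 480x640x3 uint8, red, green, blue; 480x640 float32, m along the optical axis (not along the pixel's ray), 0 where there is no reading.
- ctrl.camera_model(name): a dict with "K" (3x3 intrinsics, pixels), "distortion" ([k1, k2, p1, p2, k3] as OpenCV has them; the pictures are not rectified), "world_from_camera" (4x4, takes a point from camera to world coordinates). Camera axes: x right, y down, z forward; pixel columns grow to the right and rows downward; lengths in m; the calibration is good to about 2 mm. A picture is of the moment at which its call begins. camera_model takes no time and is no camera call.
- ctrl.close_job(): hands the job in; it is judged then, once.
The state is a dict: "time_s": time; "joint_pos": joint angles; "qd": joint speeds; "joint_efforts": joint torques, N m; "eef_pos": TCP position; "tcp_rot": TCP orientation; "force": force on the tool from outside, world axes, zero at the start; "ft_torque": the same for the moment, N m; "gripper_width": finger opening in m; "grasp_force": force on a finger pad.
Only numpy, scipy, OpenCV 4.12 (cv2) and the standard library are available. Lean on these libraries where they do the work, as an engineer would, in place of code of your own. Each camera call takes 0.05 s, during which the arm holds its last target. There are 200 camera calls.

## Working session

There is one attempt and no reset: what is moved stays moved. The work goes in short steps, Python scripts to look and compute and a tool call to move; the robot and the scene stay as the last step left them, time stands still between calls to the robot, and variables do not carry over. Pictures are saved under pics/ and viewed, at most 14 in all, crops included, and the job is handed in when it is done.

Besides the shell and the picture viewer there is one more tool, called after "Request:" as name([rows], argument=value, ...), one row to a line, values as JSON. carry_out: Moves the arm, as the interface text tells. Its arguments: {"type":"object","properties":{"increments":{"type":"array"},"force":{"type":"number"}},"required":["increments"]}

```bash
mkdir -p pics; python3 - <<'E'
from station import ctrl
import cv2,numpy as np
s=ctrl.observe();print({k:np.round(v,3) for k,v in s.items()})
for n in("scene","top"):
    p,d=ctrl.camera(n);cv2.imwrite(f"pics/{n}0.png",p[:,:,::-1]);np.save(f"pics/{n}0.npy",d)
    m=ctrl.camera_model(n);print(n,np.round(m["K"],1).tolist(),m["distortion"],np.round(m["world_from_camera"],4).tolist())
E
```

```text
{'time_s': np.float64(0.0), 'joint_pos': array([-1.383,  0.291, -0.154,  1.127, -0.   ,  1.431]), 'qd': array([-0.002,  0.   , -0.002,  0.001, -0.003,  0.001]), 'joint_efforts': array([ 2.0000e-03, -5.3715e+01,  3.3137e+01,  1.6000e-02,  0.0000e+00,
        0.0000e+00]), 'eef_pos': array([ 0.168, -0.497,  0.253]), 'tcp_rot': array([ 0.987,  0.163, -0.   , -0.001]), 'force': array([-0.949,  0.273,  0.342]), 'ft_torque': array([-0.001, -0.003, -0.054]), 'grasp_force': np.float64(0.0), 'gripper_width': np.float64(0.085)}
scene [[511.9, 0.0, 314.0], [0.0, 511.9, 241.3], [0.0, 0.0, 1.0]] [-0.12197817  0.          0.          0.          0.        ] [[0.5269, 0.6159, -0.5857, 1.2312], [0.8499, -0.376, 0.3691, -0.4003], [0.0071, -0.6923, -0.7216, 0.9104], [0.0, 0.0, 0.0, 1.0]]
top [[475.1, 0.0, 313.6], [0.0, 475.1, 241.0], [0.0, 0.0, 1.0]] [0.00719676 0.         0.         0.         0.        ] [[0.013, -0.9964, 0.0834, 0.501], [-0.9998, -0.0118, 0.015, -0.0021], [-0.014, -0.0836, -0.9964, 1.1834], [0.0, 0.0, 0.0, 1.0]]
```

View pics/top0.png

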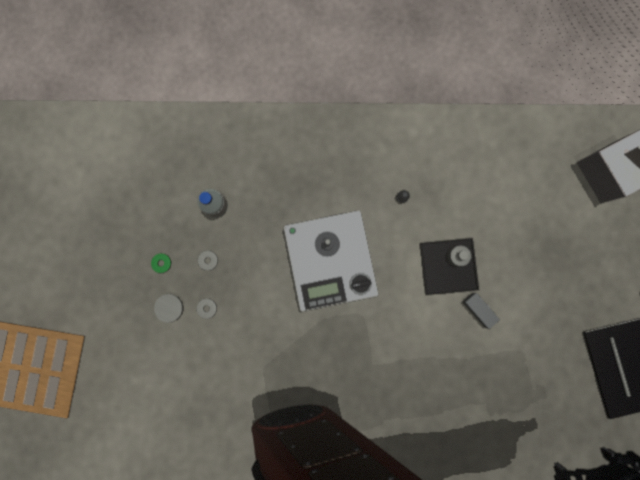

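View pics/scene0.png

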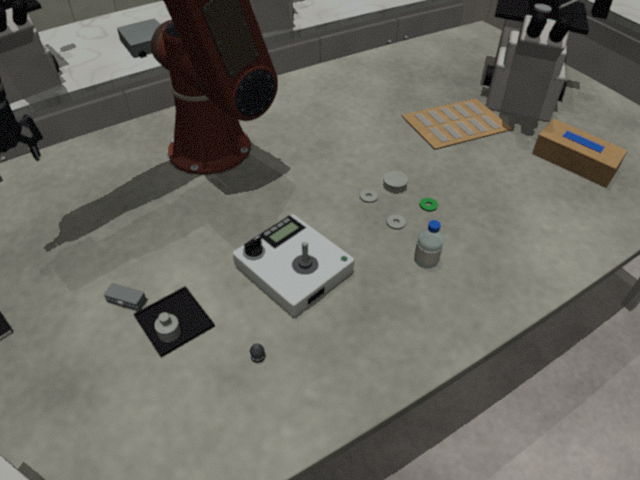

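Top view: plain rings at (207,261) and (206,308), with a green ring at (161,263) that isn't meant. The pan disc is at (168,307), the stem at (326,243), the switch at (360,284) and the weight at (460,256). The bottle is at (211,203), the objective at (402,197) and the slide box at (480,309).

Ring candidates: (207,261) yes; (206,308) yes; (161,263) no, green; (168,307) no, no bore, so it's the pan. The scene view also shows only two grey rings, at (368,196) and (396,222). One composite crop next to check the choice.

```bash
cat > h.py <<'E'
import cv2,numpy as np
from station import ctrl
M={n:ctrl.camera_model(n) for n in("scene","top")}
def ray(n,uv):
    m=M[n];x=cv2.undistortPoints(np.array([[uv]],float),np.array(m["K"]),np.array(m["distortion"]))[0,0]
    T=np.array(m["world_from_camera"]);d=T[:3,:3]@[x[0],x[1],1];return T[:3,3],d/np.linalg.norm(d)
def plane(n,uv,z):
    o,d=ray(n,uv);return o+d*(z-o[2])/d[2]
def tri(us,ut):
    (a,p),(b,q)=ray("scene",us),ray("top",ut)
    s,t=np.linalg.lstsq(np.c_[p,-q],b-a,rcond=None)[0];A,B=a+s*p,b+t*q
    return (A+B)/2,np.linalg.norm(A-B)
def proj(n,P):
    m=M[n];T=np.linalg.inv(np.array(m["world_from_camera"]))
    r=cv2.Rodrigues(T[:3,:3])[0];return cv2.projectPoints(np.array([P],float),r,T[:3,3],np.array(m["K"]),np.array(m["distortion"]))[0][0,0]
def shot(n,name=None):
    p,d=ctrl.camera(n)
    if name:cv2.imwrite(f"pics/{name}.png",p[:,:,::-1])
    return p,d
def blob(img,c,r,f):
    """centre of filled blob nearest c in window r where mask f(rgb int) is true"""
    u,v=map(int,c);w=img[v-r:v+r+1,u-r:u+r+1].astype(int)
    k=f(w).astype(np.uint8)
    cs,_=cv2.findContours(k,cv2.RETR_EXTERNAL,cv2.CHAIN_APPROX_NONE)
    cs=[x for x in cs if cv2.contourArea(x)>8]
    b=max(cs,key=cv2.contourArea);e=cv2.minEnclosingCircle(b);mm=cv2.moments(b)
    return np.array([mm["m10"]/mm["m00"]+u-r,mm["m01"]/mm["m00"]+v-r]),cv2.contourArea(b),cv2.boundingRect(b)[2:]
def crop(img,c,hw,hh,s):
    u,v=map(int,c);return cv2.resize(img[v-hh:v+hh,u-hw:u+hw],None,fx=s,fy=s,interpolation=cv2.INTER_CUBIC)
E
python3 - <<'E'
from h import *
t=cv2.imread("pics/top0.png");s=cv2.imread("pics/scene0.png")
a=[crop(t,(185,285),40,30,5),crop(t,(335,260),40,30,5),crop(s,(395,200),40,30,5),crop(s,(290,250),40,30,5)]
cv2.imwrite("pics/c0.png",np.vstack([np.hstack(a[:2]),np.hstack(a[2:])]))
E
```

```text
(no output)
```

View pics/c0.png

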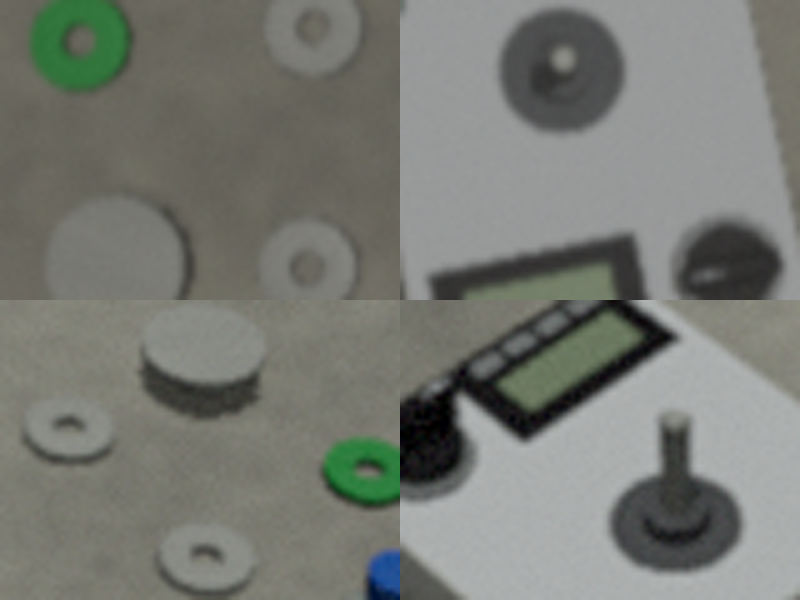

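The crop shows two grey rings with bores, the green one rejected, the pan without a bore, the stem tip as a bright dot, and the switch bar across (off). Now I'll measure from both views.

```bash
cat >> h.py <<'E'
def otsu(w):
    g=cv2.cvtColor(w.astype(np.uint8),cv2.COLOR_RGB2GRAY);return cv2.threshold(cv2.resize(g,None,fx=1,fy=1),0,1,cv2.THRESH_OTSU)[1]
E
python3 - <<'E'
from h import *
t=cv2.imread("pics/top0.png")[:,:,::-1];s=cv2.imread("pics/scene0.png")[:,:,::-1]
np.set_printoptions(precision=4,suppress=True)
for nm,ct,cs,rt,rs,z in[("rA",(207,261),(396,222),15,15,.008),("rB",(206,308),(368,196),15,13,.008),("pan",(168,307),(395,181),20,16,.028),("stem",(327,241),(305,243),5,5,.123),("knob",(460,254),(165,319),6,8,.058)]:
    a=blob(t,ct,rt,otsu);b=blob(s,cs,rs,otsu);P,e=tri(b[0],a[0])
    print(nm,a,b,"tri",P,round(e,4),"planeT",plane("top",a[0],z),"planeS",plane("scene",b[0],z))
# tray & housing & switch: simple contours in top view
g=cv2.cvtColor(t,cv2.COLOR_RGB2GRAY)
def quad(k):
    c=max(cv2.findContours(k.astype(np.uint8),cv2.RETR_EXTERNAL,cv2.CHAIN_APPROX_NONE)[0],key=cv2.contourArea);return cv2.minAreaRect(c)
k=np.zeros_like(g);k[205:320,278:385]=g[205:320,278:385]>128
r=quad(k);print("house",r);B=[plane("top",p,.055) for p in cv2.boxPoints(r)];print(np.array(B),np.mean(B,0))
k=np.zeros_like(g);k[232:300,412:485]=g[232:300,412:485]<60
r=quad(k);B=[plane("top",p,.012) for p in cv2.boxPoints(r)];print("tray",np.array(B),np.mean(B,0))
# switch dark bar/skirt
k=np.zeros_like(g);k[268:300,346:376]=g[268:300,346:376]<75
print("sw",quad(k),plane("top",quad(k)[0],.08))
for n,c in(("top",(327,248)),):print(g[236:247,320:335])
E
```

```text
rA (array([206.9886, 259.9178]), 247.5, (19, 19)) (array([396., 222.]), 900.0, (31, 31)) tri [0.5484 0.2788 0.0055] 0.0032 planeT [0.5492 0.2796 0.008 ] planeS [0.5497 0.2754 0.008 ]
rB (array([205.7671, 308.189 ]), 254.0, (19, 19)) (array([368., 196.]), 676.0, (27, 27)) tri [0.4291 0.2777 0.0048] 0.0042 planeT [0.4304 0.2788 0.008 ] planeS [0.4312 0.2733 0.008 ]
pan (array([167.0553, 307.9957]), 549.0, (27, 28)) (array([395., 181.]), 1024.0, (33, 33)) tri [0.4289 0.3688 0.0183] 0.0051 planeT [0.4308 0.368  0.028 ] planeS [0.4368 0.3579 0.028 ]
stem (array([327.3472, 241.1389]), 12.0, (5, 5)) (array([305.2353, 241.7304]), 68.0, (11, 11)) tri [ 0.5891 -0.0171  0.1296] 0.0008 planeT [ 0.5898 -0.0169  0.123 ] planeS [ 0.5834 -0.0142  0.123 ]
knob (array([461.234 , 252.9752]), 94.0, (13, 13)) (array([165.1539, 320.3644]), 209.0, (17, 16)) tri [ 0.5702 -0.337   0.0554] 0.0047 planeT [ 0.571 -0.334  0.058] planeS [ 0.5709 -0.3392  0.058 ]
house ((330.5269470214844, 260.07049560546875), (87.29098510742188, 78.86708068847656), 78.5506591796875)
[[ 0.6327  0.0881  0.055 ]
 [ 0.6725 -0.0964  0
[... 353 characters left out ...]
.08  ]
[[ 80  79  77  77  77  77  77  79  77  80  78  79  79  79  77]
 [ 79  80  77  76  73  74  74  76  77  77  78  77  79  78  79]
 [ 78  78  75  72  69  72  77  81  81  80  78  76  77  77  78]
 [ 78  78  73  69  72  79  94 104 103  91  79  77  77  79  77]
 [ 78  77  73  71  75  91 117 129 126 108  85  78  79  80  78]
 [ 77  74  73  71  73 101 128 138 135 116  89  78  80  79  78]
 [ 76  72  66  65  66  94 124 135 133 114  85  78  78  77  77]
 [ 76  65  58  56  56  75 104 119 115  98  78  77  79  78  78]
 [ 76  62  56  52  51  58  73  84  84  74  73  76  77  77  78]
 [ 75  60  53  52  51  52  56  60  62  66  76  79  77  75  79]
 [ 75  59  54  54  52  51  57  62  66  72  76  77  75  76  78]]
```

```bash
cat >> h.py <<'E'
def hi(w):
    g=cv2.cvtColor(w.astype(np.uint8),cv2.COLOR_RGB2GRAY).astype(float)
    return g>(np.percentile(g,97)+np.median(np.r_[g[0],g[-1],g[:,0],g[:,-1]]))/2
E
python3 - <<'E'
from h import *
t=cv2.imread("pics/top0.png")[:,:,::-1];s=cv2.imread("pics/scene0.png")[:,:,::-1]
np.set_printoptions(precision=4,suppress=True)
for nm,ct,cs,rt,rs,z in[("rA",(207,260),(396,222),15,15,.008),("rB",(206,308),(368,196),15,13,.008),("pan",(168,307),(395,181),20,15,.028),("stem",(327,241),(305,243),5,5,.123),("knob",(460,252),(165,319),6,8,.058)]:
    a=blob(t,ct,rt,hi);b=blob(s,cs,rs,hi);P,e=tri(b[0],a[0])
    print(nm,a,b,"tri",P,round(e,4),"planeT",plane("top",a[0],z),"planeS",plane("scene",b[0],z))
E
```

```text
rA (array([206.9799, 259.8801]), 240.5, (19, 19)) (array([396.0907, 220.3945]), 152.5, (19, 12)) tri [0.5484 0.2777 0.0118] 0.0025 planeT [0.5493 0.2797 0.008 ] planeS [0.5451 0.2793 0.008 ]
rB (array([205.9492, 308.1296]), 243.0, (19, 19)) (array([368.4238, 194.4737]), 123.5, (16, 13)) tri [0.4301 0.2766 0.0114] 0.0023 planeT [0.4305 0.2784 0.008 ] planeS [0.4267 0.278  0.008 ]
pan (array([167.1552, 308.0554]), 532.5, (27, 28)) (array([395.0559, 177.8363]), 253.5, (28, 15)) tri [0.43   0.3651 0.0316] 0.0034 planeT [0.4307 0.3677 0.028 ] planeS [0.4262 0.3665 0.028 ]Traceback (most recent call last):
  File "<stdin>", line 5, in <module>
  File "h.py", line 26, in blob
    b=max(cs,key=cv2.contourArea);e=cv2.minEnclosingCircle(b);mm=cv2.moments(b)
ValueError: max() iterable argument is empty
```

Two-view heights: rings 11–12 mm and pan 32 mm, so a steady +3.5 mm calibration offset against 8 and 28 mm. Positions agree within 4 mm. The stem at housing centre +40 mm is (0.590, -0.017), which matches the direct measurement. I'll turn the tool to yaw 90° (tool x = +y, tool y = +x) and go to ring A at (0.549, 0.280).

Request:
carry_out([
  [[0.085,0,0,0,0,0,-7.1],[0.085,0,0,0,0,0,-7.1],[0.085,0,0,0,0,0,-7.1],[0.085,0,0,0,0,0,-7.1],[0.085,0,0,0,0,0,-7.1],[0.085,0,0,0,0,0,-7.1],[0.085,0,0,0,0,0,-7.1],[0.085,0,0,0,0,0,-7.1],[0.085,0,0,0,0,0,-7.1],[0.085,0,0,0,0,0,-7.1]],
], force=30)

```text
time_s: 0.93
eef_pos: [0.1685, -0.497, 0.2529]
tcp_rot: [0.707, 0.708, 0.0, -0.0]
force: [-0.4, 0.9, 1.1]
gripper_width: 0.0847
grasp_force: 0.0
```

Request:
carry_out([
  [[0.085,0.032,0.016,0,0,0,0],[0.085,0.032,0.016,0,0,0,0],[0.085,0.032,0.016,0,0,0,0],[0.085,0.032,0.016,0,0,0,0],[0.085,0.032,0.016,0,0,0,0],[0.085,0.032,0.016,0,0,0,0],[0.085,0.032,0.016,0,0,0,0],[0.085,0.032,0.016,0,0,0,0],[0.085,0.032,0.016,0,0,0,0],[0.085,0.032,0.016,0,0,0,0],[0.085,0.032,0.016,0,0,0,0],[0.085,0.032,0.016,0,0,0,0],[0.085,0.032,0.016,0,0,0,0],[0.085,0.032,0.016,0,0,0,0],[0.085,0.032,0.016,0,0,0,0],[0.085,0.032,0.016,0,0,0,0],[0.085,0.032,0.016,0,0,0,0],[0.085,0.032,0.016,0,0,0,0],[0.085,0.032,0.016,0,0,0,0],[0.085,0.032,0.016,0,0,0,0]],
])

```text
time_s: 2.6
eef_pos: [0.4919, 0.1432, 0.253]
tcp_rot: [0.709, 0.706, -0.0, -0.0]
force: [0.4, -0.4, -0.1]
gripper_width: 0.0846
grasp_force: 0.0
```

```bash
cat >> h.py <<'E'
from scipy.spatial.transform import Rotation as R
def go(P,yaw=None):
    """tool-frame shift (mm) to world point P, and angles"""
    s=ctrl.observe();Q=R.from_quat(s["tcp_rot"]);X=Q.as_matrix()
    y=np.degrees(np.arctan2(X[1,0],X[0,0]))
    print("tcp",np.round(s["eef_pos"],4),"yaw",round(y,2),"zdir",np.round(X[:,2],4),"w",round(float(s["gripper_width"]),4),"F",np.round(s["force"],1),"j6",round(float(s["joint_pos"][5]),2),"t",round(float(s["time_s"]),1))
    if P is not None:print("shift mm",np.round(X.T@(np.array(P)-s["eef_pos"])*1000,1))
E
python3 -c "
from h import *
go([.549,.2797,.1])"
```

```text
tcp [0.4919 0.1432 0.253 ] yaw 89.74 zdir [-4.e-04 -1.e-04 -1.e+00] w 0.0846 F [ 0.4 -0.4 -0.1] j6 1.72 t 2.6
shift mm [136.8  56.6 153. ]
```

Request:
carry_out([
  [[0.085,0.0228,0.0094,0.0255,0,0,0],[0.085,0.0228,0.0094,0.0255,0,0,0],[0.085,0.0228,0.0094,0.0255,0,0,0],[0.085,0.0228,0.0094,0.0255,0,0,0],[0.085,0.0228,0.0094,0.0255,0,0,0],[0.085,0.0228,0.0094,0.0255,0,0,0],[0.085,0,0,0,0,0,0],[0.085,0,0,0,0,0,0]],
])

```text
time_s: 3.27
eef_pos: [0.5473, 0.2781, 0.0981]
tcp_rot: [0.708, 0.706, -0.002, -0.001]
force: [-0.4, -0.3, 0.5]
gripper_width: 0.0845
grasp_force: 0.0
```

```bash
python3 - <<'E'
from h import *
go([.549,.2797,.021])
t,_=shot("top");s,_=shot("scene")
cv2.imwrite("pics/c1.png",np.hstack([crop(t,(207,265),40,50,5),crop(s,(395,205),40,50,5)])[:,:,::-1])
E
```

```text
tcp [0.5473 0.2781 0.0981] yaw 89.82 zdir [-0.0039 -0.0015 -1.    ] w 0.0845 F [-0.4 -0.3  0.5] j6 1.93 t 3.3
shift mm [ 1.7  2.  77.1]
```

View pics/c1.png

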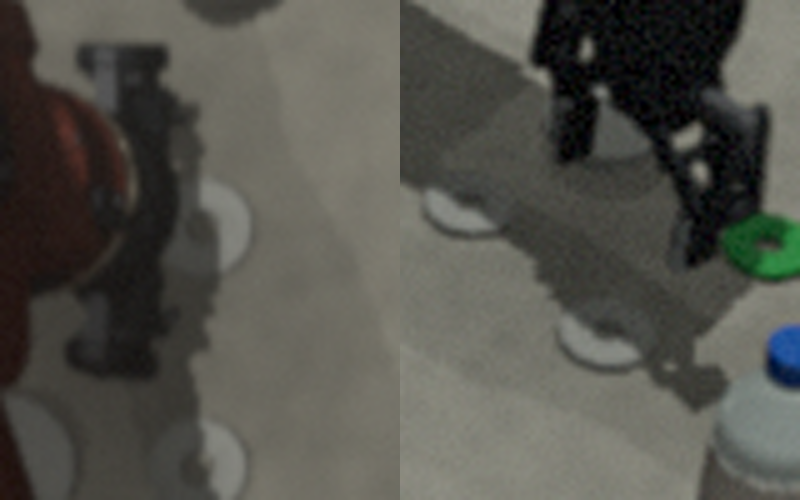

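The rings haven't moved: top (207,261), scene (396,222). The gripper hangs over ring A with parallax as expected. Going down.

Request:
carry_out([
  [[0.085,0.0008,0.001,0.02,0,0,0],[0.085,0.0008,0.001,0.02,0,0,0],[0.085,0,0,0.018,0,0,0],[0.085,0,0,0.014,0,0,0],[0.085,0,0,0.005,0,0,0],[0.085,0,0,0,0,0,0],[0.085,0,0,0,0,0,0]],
])

```text
time_s: 3.95
eef_pos: [0.5514, 0.2791, 0.0247]
tcp_rot: [0.709, 0.705, 0.001, 0.0]
force: [0.0, 0.1, -0.0]
gripper_width: 0.0853
grasp_force: 0.0
```

Request:
carry_out([
  [[0.04,0,0,0,0,0,0],[0.04,0,0,0,0,0,0],[0.04,0,0,0,0,0,0],[0.04,0,0,0,0,0,0],[0.04,0,0,0,0,0,0],[0.04,0,0,0,0,0,0],[0.04,0,0,0,0,0,0],[0.04,0,0,0,0,0,0]],
])

```text
time_s: 4.62
eef_pos: [0.5534, 0.2809, 0.0283]
tcp_rot: [0.709, 0.706, 0.003, 0.001]
force: [-6.5, -1.4, 37.4]
gripper_width: 0.0401
grasp_force: 18.9
```

```bash
python3 -c "
from h import *
go([.549,.2797,.021]);print(ctrl.observe()['grasp_force'])"
```

```text
tcp [0.5534 0.2809 0.0283] yaw 89.76 zdir [ 0.0065  0.0034 -1.    ] w 0.0401 F [-6.5 -1.4 37.4] j6 1.93 t 4.6
shift mm [-1.3 -4.5  7.3]
18.875795155763626
```

Request:
carry_out([
  [[0.085,0,0,0,0,0,0],[0.085,0,0,0,0,0,0],[0.085,0,0,0,0,0,0],[0.085,0,0,0,0,0,0],[0.085,0,0,0,0,0,0]],
])

```text
time_s: 5.03
eef_pos: [0.5503, 0.2792, 0.023]
tcp_rot: [0.709, 0.705, -0.0, -0.0]
force: [-0.0, 0.8, 0.5]
gripper_width: 0.0849
grasp_force: 0.0
```

Request:
carry_out([
  [[0.085,0,0,0,0,0,0],[0.085,0,0,0,0,0,0]],
])

```text
time_s: 5.2
eef_pos: [0.5504, 0.2793, 0.023]
tcp_rot: [0.709, 0.705, -0.0, -0.0]
force: [-0.7, 0.6, 0.1]
gripper_width: 0.085
grasp_force: 0.0
```

Request:
carry_out([
  [[0.085,0,0,0,0,0,0]],
])

```text
time_s: 5.28
eef_pos: [0.5505, 0.2793, 0.0231]
tcp_rot: [0.709, 0.705, -0.0, -0.0]
force: [-1.1, -0.7, 0.8]
gripper_width: 0.085
grasp_force: 0.0
```

Request:
carry_out([
  [[0.085,0,-0.0008,0.0032,0,0,0],[0.085,0,0,0,0,0,0],[0.085,0,0,0,0,0,0],[0.085,0,0,0,0,0,0],[0.046,0,0,0,0,0,0],[0.046,0,0,0,0,0,0],[0.046,0,0,0,0,0,0],[0.046,0,0,0,0,0,0],[0.046,0,0,0,0,0,0],[0.046,0,0,0,0,0,0],[0.046,0,0,0,0,0,0]],
])

```text
time_s: 6.2
eef_pos: [0.5499, 0.2794, 0.0206]
tcp_rot: [0.709, 0.705, 0.0, 0.0]
force: [-2.1, -0.8, 5.8]
gripper_width: 0.0478
grasp_force: 30.4
```

```bash
python3 - <<'E'
from h import *
go(None)
t,_=shot("top");s,_=shot("scene")
cv2.imwrite("pics/c2.png",np.hstack([crop(t,(207,265),40,50,5),crop(s,(395,215),40,50,5)])[:,:,::-1])
E
```

```text
tcp [0.5499 0.2794 0.0206] yaw 89.72 zdir [ 1.e-04  1.e-04 -1.e+00] w 0.0478 F [-2.1 -0.8  5.8] j6 1.93 t 6.2
```

View pics/c2.png

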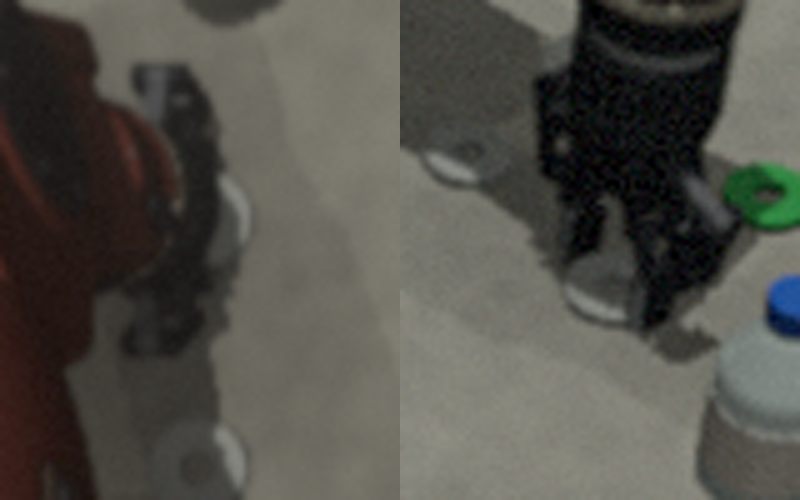

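Scene crop: both fingers are around the ring at about (607,285). The width of 47.8 mm is a little under 50, so I'll lift slightly and see if it holds.

Request:
carry_out([
  [[0.046,0,0,-0.01,0,0,0],[0.046,0,0,-0.02,0,0,0],[0.046,0,0,-0.03,0,0,0],[0.046,0,0,-0.04,0,0,0],[0.046,0,0,-0.03,0,0,0],[0.046,0,0,0,0,0,0],[0.046,0,0,0,0,0,0]],
])

```text
time_s: 6.88
eef_pos: [0.5512, 0.2798, 0.1526]
tcp_rot: [0.709, 0.705, 0.002, 0.001]
force: [0.7, -0.1, -2.5]
gripper_width: 0.0478
grasp_force: 31.4
```

```bash
python3 - <<'E'
from h import *
go(None);print(ctrl.observe()["grasp_force"])
t,_=shot("top");s,_=shot("scene")
c=proj("scene",[.55,.2797,.13]).astype(int);print(c)
cv2.imwrite("pics/c3.png",np.hstack([crop(t,(207,265),40,50,5),crop(s,c,40,50,5)])[:,:,::-1])
E
```

```text
tcp [0.5512 0.2798 0.1526] yaw 89.73 zdir [ 0.0041  0.0015 -1.    ] w 0.0478 F [ 0.7 -0.1 -2.5] j6 1.93 t 6.9
31.439114939421415
[403 184]
```

View pics/c3.png

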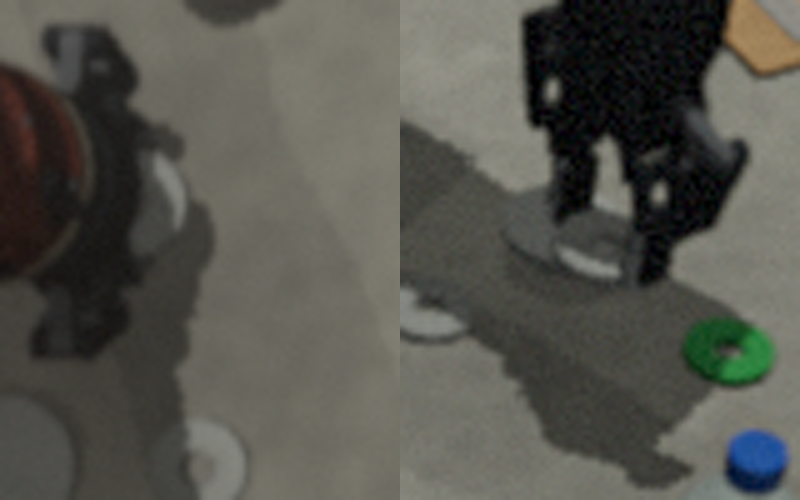

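Held and level. Carrying it over the stem at (0.5905, -0.0172).

Request:
carry_out([
  [[0.046,0,0,-0.022,0,0,0],[0.046,-0.033,0.0045,0,0,0,0],[0.046,-0.033,0.0045,0,0,0,0],[0.046,-0.033,0.0045,0,0,0,0],[0.046,-0.033,0.0045,0,0,0,0],[0.046,-0.033,0.0045,0,0,0,0],[0.046,-0.033,0.0045,0,0,0,0],[0.046,-0.033,0.0045,0,0,0,0],[0.046,-0.033,0.0045,0,0,0,0],[0.046,-0.033,0.0045,0,0,0,0],[0.046,0,0,0,0,0,0],[0.046,0,0,0,0,0,0],[0.046,0,0,0,0,0,0],[0.046,0,0,0,0,0,0],[0.046,0,0,0,0,0,0],[0.046,0,0,0,0,0,0]],
])

```text
time_s: 8.32
eef_pos: [0.5887, -0.0167, 0.1719]
tcp_rot: [0.708, 0.706, -0.0, -0.0]
force: [0.3, 0.4, -1.5]
gripper_width: 0.048
grasp_force: 31.6
```

```bash
python3 - <<'E'
from h import *
go([.5905,-.0172,.146])
E
```

```text
tcp [ 0.5887 -0.0167  0.1719] yaw 89.81 zdir [-4.e-04  2.e-04 -1.e+00] w 0.048 F [ 0.3  0.4 -1.5] j6 1.42 t 8.3
shift mm [-0.5  1.8 25.9]
```

Request:
carry_out([
  [[0.046,-0.0005,0.0018,0.01,0,0,0],[0.046,0,0,0.01,0,0,0],[0.046,0,0,0.006,0,0,0],[0.046,0,0,0,0,0,0],[0.046,0,0,0,0,0,0],[0.046,0,0,0.002,0,0,0],[0.046,0,0,0.002,0,0,0],[0.046,0,0,0.002,0,0,0],[0.046,0,0,0,0,0,0],[0.046,0,0,0,0,0,0],[0.046,0,0,0,0,0,0]],
])

```text
time_s: 9.23
eef_pos: [0.5911, -0.0184, 0.1406]
tcp_rot: [0.709, 0.705, 0.0, 0.0]
force: [0.3, -0.6, 4.1]
gripper_width: 0.0477
grasp_force: 32.0
```

```bash
python3 - <<'E'
from h import *
go([.5905,-.0172,.088]);print(ctrl.observe()["ft_torque"])
E
```

```text
tcp [ 0.5911 -0.0184  0.1406] yaw 89.72 zdir [ 9.e-04 -1.e-04 -1.e+00] w 0.0477 F [ 0.3 -0.6  4.1] j6 1.42 t 9.2
shift mm [ 1.2 -0.6 52.6]
[-0.04748225  0.03734519  0.02480309]
```

Request:
carry_out([
  [[0.046,0.0012,-0.0006,0,0,0,0],[0.046,0,0,0,0,0,0],[0.046,0,0,0,0,0,0],[0.046,0,0,0,0,0,0]],
])

```text
time_s: 9.57
eef_pos: [0.5905, -0.0172, 0.1403]
tcp_rot: [0.709, 0.705, 0.0, 0.0]
force: [0.8, -1.6, 3.8]
gripper_width: 0.0478
grasp_force: 32.0
```

Request:
carry_out([
  [[0.046,0.0015,0,0,0,0,0],[0.046,0,0,0,0,0,0],[0.046,0,0,0,0,0,0],[0.046,0,0,0,0,0,0]],
])

```text
time_s: 9.9
eef_pos: [0.5901, -0.0154, 0.1401]
tcp_rot: [0.709, 0.705, 0.0, -0.0]
force: [0.1, 0.2, 3.5]
gripper_width: 0.0478
grasp_force: 32.0
```

```bash
python3 - <<'E'
from h import *
go([.5905,-.0172,.088]);print(ctrl.observe()["ft_torque"])
s,_=shot("scene");c=proj("scene",[.59,-.017,.12]).astype(int);print(c)
t,_=shot("top")
cv2.imwrite("pics/c4.png",np.hstack([crop(t,(327,240),40,50,5),crop(s,c,28,35,7)[:500,:400] if 0 else cv2.resize(crop(s,c,30,38,6),(400,500))])[:,:,::-1])
E
```

```text
tcp [ 0.5901 -0.0154  0.1401] yaw 89.73 zdir [-1.e-04  3.e-04 -1.e+00] w 0.0478 F [0.1 0.2 3.5] j6 1.43 t 9.9
shift mm [-1.8  0.4 52.1]
[-0.1174996  -0.14874819  0.01146972]
[305 245]
```

View pics/c4.png

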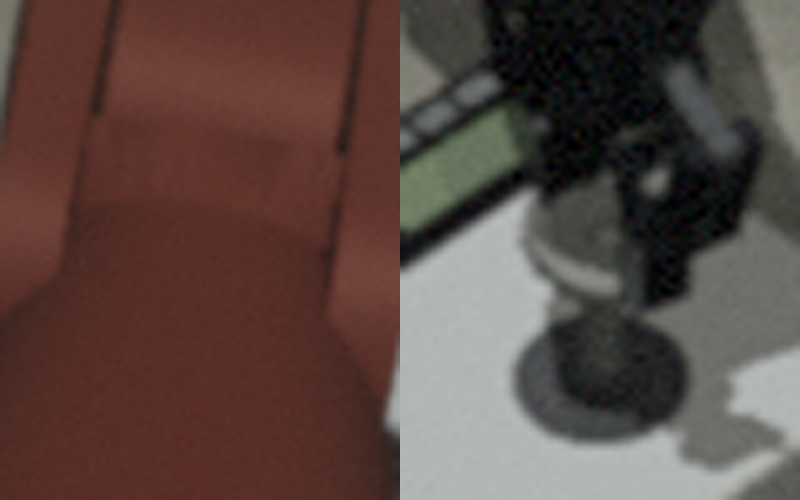

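Scene crop: the ring, about (580,250) in the crop, is resting on the stem tip with its left (-y) side pushed up. So the stem lies to the -y side and the ring has pivoted in the pads. I'll take it back to its place on the bench, level it, then centre it with two perpendicular grips and hold harder.

Request:
carry_out([
  [[0.046,0,0,-0.015,0,0,0],[0.046,0,0,-0.02,0,0,0],[0.046,0.033,-0.0045,0,0,0,0],[0.046,0.033,-0.0045,0,0,0,0],[0.046,0.033,-0.0045,0,0,0,0],[0.046,0.033,-0.0045,0,0,0,0],[0.046,0.033,-0.0045,0,0,0,0],[0.046,0.033,-0.0045,0,0,0,0],[0.046,0.033,-0.0045,0,0,0,0],[0.046,0.033,-0.0045,0,0,0,0],[0.046,0.033,-0.0045,0.03,0,0,0],[0.046,0,0,0.04,0,0,0],[0.046,0,0,0.04,0,0,0],[0.046,0,0,0.02,0,0,0],[0.046,0,0,0.008,0,0,0],[0.046,0,0,0,0,0,0],[0.046,0,0,0,0,0,0],[0.046,0,0,0,0,0,0]],
])

```text
time_s: 11.5
eef_pos: [0.5527, 0.2796, 0.041]
tcp_rot: [0.709, 0.705, 0.001, 0.001]
force: [0.6, 0.7, 0.0]
gripper_width: 0.048
grasp_force: 31.6
```

```bash
python3 - <<'E'
from h import *
go([.55,.2794,.0200])
E
```

```text
tcp [0.5527 0.2796 0.041 ] yaw 89.71 zdir [ 0.0024  0.001  -1.    ] w 0.048 F [0.6 0.7 0. ] j6 1.93 t 11.5
shift mm [-0.2 -2.7 21. ]
```

Request:
carry_out([
  [[0.046,0,0,0.008,0,0,0],[0.046,0,0,0.006,0,0,0],[0.046,0,0,0.004,0,0,0],[0.046,0,0,0.002,0,0,0],[0.046,0,0,0,0,0,0],[0.046,0,0,0,0,0,0],[0.046,0,0,0,0,0,0],[0.075,0,0,0,0,0,0],[0.075,0,0,0,0,0,0],[0.075,0,0,0,0,0,0],[0.075,0,0,0,0,0,0],[0.075,0,0,0,0,0,0]],
])

```text
time_s: 12.5
eef_pos: [0.5513, 0.2792, 0.019]
tcp_rot: [0.709, 0.705, -0.0, -0.0]
force: [-0.2, -0.3, -0.6]
gripper_width: 0.0751
grasp_force: 0.0
```

Request:
carry_out([
  [[0.046,0,0,0,0,0,0],[0.046,0,0,0,0,0,0],[0.046,0,0,0,0,0,0],[0.046,0,0,0,0,0,0],[0.046,0,0,0,0,0,0]],
])

```text
time_s: 12.92
eef_pos: [0.5517, 0.2793, 0.0195]
tcp_rot: [0.709, 0.705, 0.0, 0.0]
force: [0.3, -0.5, 4.2]
gripper_width: 0.0481
grasp_force: 32.7
```

```bash
python3 - <<'E'
from h import *
go([.55,.2794,.0200]);print(ctrl.observe()["joint_pos"])
E
```

```text
tcp [0.5517 0.2793 0.0195] yaw 89.72 zdir [ 6.e-04  2.e-04 -1.e+00] w 0.0481 F [ 0.3 -0.5  4.2] j6 1.93 t 12.9
shift mm [ 0.1 -1.7 -0.5]
[ 3.50513494e-01  6.74873892e-01 -1.91609167e-01  7.03712904e-01
 -5.95356321e-05  1.92616757e+00]
```

Request:
carry_out([
  [[0.075,0,0,0,0,0,0],[0.075,0,0,0,0,0,0],[0.075,0,0,0,0,0,0],[0.075,0,0,0,0,0,0],[0.075,0,0,0,0,0,-6.94],[0.075,0,0,0,0,0,-6.94],[0.075,0,0,0,0,0,-6.94],[0.075,0,0,0,0,0,-6.94],[0.075,0,0,0,0,0,-6.94],[0.075,0,0,0,0,0,-6.94],[0.075,0,0,0,0,0,-6.94],[0.075,0,0,0,0,0,-6.94],[0.075,0,0,0,0,0,-6.94],[0.075,0,0,0,0,0,-6.94],[0.075,0,0,0,0,0,-6.94],[0.075,0,0,0,0,0,-6.94],[0.075,0,0,0,0,0,-6.94],[0.075,0,0,0,0,0,0],[0.075,0,0,0,0,0,0],[0.075,0,0,0,0,0,0]],
])

```text
time_s: 14.58
eef_pos: [0.5514, 0.2792, 0.0192]
tcp_rot: [0.003, 1.0, -0.0, -0.0]
force: [0.5, 0.2, -0.4]
gripper_width: 0.0749
grasp_force: 0.0
```

```bash
python3 - <<'E'
from h import *
go([.5517,.2794,.0200])
E
```

```text
tcp [0.5514 0.2792 0.0192] yaw 179.71 zdir [-1.e-04 -0.e+00 -1.e+00] w 0.0749 F [ 0.5  0.2 -0.4] j6 0.36 t 14.6
shift mm [-0.3  0.2 -0.8]
```

Request:
carry_out([
  [[0.046,0,0,0,0,0,0],[0.046,0,0,0,0,0,0],[0.046,0,0,0,0,0,0],[0.046,0,0,0,0,0,0],[0.046,0,0,0,0,0,0],[0.046,0,0,0,0,0,0],[0.046,0,0,0,0,0,0],[0.046,0,0,0,0,0,0]],
], force=70)

```text
time_s: 15.25
eef_pos: [0.5515, 0.2792, 0.02]
tcp_rot: [0.001, 1.0, -0.0, 0.0]
force: [-2.0, -0.1, 8.3]
gripper_width: 0.0469
grasp_force: 58.4
```

```bash
python3 - <<'E'
from h import *
go([.5517,.2794,.0200])
E
```

```text
tcp [0.5515 0.2792 0.02  ] yaw 179.88 zdir [ 4.e-04 -0.e+00 -1.e+00] w 0.0469 F [-2.  -0.1  8.3] j6 0.35 t 15.2
shift mm [-0.2  0.2 -0. ]
```

Request:
carry_out([
  [[0.045,0,0,-0.02,0,0,0],[0.045,0,0,-0.03,0,0,0],[0.045,0,0,-0.04,0,0,0],[0.045,0,0,-0.04,0,0,0],[0.045,-0.0043,-0.033,-0.015,0,0,0],[0.045,-0.0043,-0.033,0,0,0,0],[0.045,-0.0043,-0.033,0,0,0,0],[0.045,-0.0043,-0.033,0,0,0,0],[0.045,-0.0043,-0.033,0,0,0,0],[0.045,-0.0043,-0.033,0,0,0,0],[0.045,-0.0043,-0.033,0,0,0,0],[0.045,-0.0043,-0.033,0,0,0,0],[0.045,-0.0043,-0.033,0,0,0,0],[0.045,0,0,0,0,0,0],[0.045,0,0,0,0,0,0],[0.045,0,0,0,0,0,0],[0.045,0,0,0,0,0,0],[0.045,0,0,0,0,0,0]],
])

```text
time_s: 16.75
eef_pos: [0.5896, -0.0166, 0.1642]
tcp_rot: [-0.0, 1.0, 0.0, -0.0]
force: [-0.2, -0.7, -1.2]
gripper_width: 0.0462
grasp_force: 72.0
```

```bash
python3 - <<'E'
from h import *
go([.5903,-.0180,.146])
print(ctrl.observe()["ft_torque"])
s,_=shot("scene");c=proj("scene",[.59,-.017,.13]).astype(int);print(c)
cv2.imwrite("pics/c5.png",crop(s,c,50,50,8)[:600,:800,::-1] if 0 else cv2.resize(crop(s,c,50,50,6),(600,600))[:,:,::-1])
E
```

```text
tcp [ 0.5896 -0.0166  0.1642] yaw -179.98 zdir [-2.e-04  2.e-04 -1.e+00] w 0.0462 F [-0.2 -0.7 -1.2] j6 -0.15 t 16.8
shift mm [-0.7 -1.4 18.2]
[-0.01089249  0.03980015  0.00818467]
[305 241]
```

View pics/c5.png

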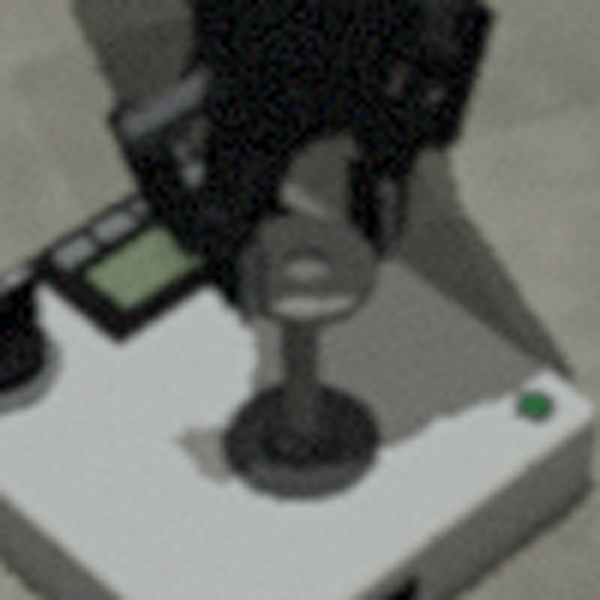

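Clear view: ring level, bore at crop (305,268), stem at crop x≈300 just below it. The ring's known centre (the TCP) gives me the scene camera's local bias, which I then apply to the stem-tip pixel.

```bash
python3 - <<'E'
from h import *
np.set_printoptions(precision=4,suppress=True)
s,_=shot("scene");g=cv2.cvtColor(s,cv2.COLOR_RGB2GRAY)
P=np.array(ctrl.observe()["eef_pos"]);th=np.linspace(0,2*np.pi,73)
for z in(P[2]-.020,P[2]-.012):
    q=np.array([proj("scene",[P[0]+.025*np.cos(a),P[1]+.025*np.sin(a),z]) for a in th]);print("pred box",q.min(0),q.max(0))
    q=np.array([proj("scene",[P[0]+.008*np.cos(a),P[1]+.008*np.sin(a),z]) for a in th]);print("pred bore",q.min(0),q.max(0))
print("cols 294..326 rows 228..248");print(g[228:249:2,294:326])
print("col 303-308 rows 224..252");print(g[222:254,302:309].T)
s0=cv2.cvtColor(cv2.imread("pics/scene0.png"),cv2.COLOR_BGR2GRAY);print(s0[236:252,298:313])
print("pred tip",proj("scene",[.5898,-.0169,.123]))
E
```

```text
pred box [293.7433 228.5869] [317.6553 245.707 ]
pred bore [301.8784 234.2837] [309.5307 239.761 ]
pred box [293.661  225.8991] [317.7024 243.0239]
pred bore [301.8401 231.5966] [309.5338 237.0754]
cols 294..326 rows 228..248
[[ 20  22  20  13  39  57  70  68  75  76  72  72  76  67  71  70  77  73
   62  49  34  13   7  22  31  52  52  41  46  68  68  70]
 [ 18  29  10  30  51  70  69  77  70  68  69  72  69  73  75  70  75  75
   73  75  67  54  23  15  30  47  53  51  58  67  66  69]
 [ 19  36  38  45  48  63  75  67  65  67  63  64  64  61  66  70  68  72
   76  75  75  77  61  39  31  50  61  63  63  66  60  67]
 [ 26  50  57  55  46  58  73  71  67  72  82  90  89  83  69  66  60  74
   75  73  78  73  74  60  66  81  92  85  75  68  72  65]
 [ 32  45  53  54  49  58  71  73  82 102 108 109 111 109 101  86  74  71
   72  68  75  75  74  83 101 108 112 109 106  95  81  70]
 [ 24  44  52  51  47  59  67  71  67  75  74  76  76  77  69  71  67  70
   71  74  68  73  72  81 105 108 112 110 111 109 110 105]
 [ 19  42  63  56  53  63  69  89  99 104  98  98 102 101  90  90  99 101
  
[... 1885 characters left out ...]
166 165 168 170 171 173 172 174 174 171]
 [173 173 175 166 153 146 145 149 154 160 168 174 174 175 173]
 [173 176 172 152 130 130 139 140 137 135 153 172 172 173 175]
 [174 174 170 146 115 120 133 130 120 116 146 170 175 173 175]
 [173 173 173 149  96  92 106 105  91 102 146 172 176 173 172]
 [175 175 171 148  91  61  75  73  64  92 145 172 176 174 173]
 [172 176 173 146  88  48  54  59  54  94 146 172 176 174 173]
 [174 173 171 147  93  52  59  55  50  95 146 174 176 174 173]
 [175 177 176 149  95  60  61  61  57  91 147 175 174 175 173]
 [174 175 173 150  95  57  59  61  59  95 148 171 172 175 173]
 [175 174 172 151 106  64  61  63  53  92 145 173 175 174 172]]
pred tip [305.7024 244.0593]
```

```bash
python3 - <<'E'
from h import *
for q in((304.7,243.5),(304.7,244.0),(304.7,243.0)):print(plane("scene",q,.123))
# stem-base check: top camera dot, shroud circle in top view at deck height
t=cv2.imread("pics/top0.png")[:,:,::-1];g=cv2.cvtColor(t,cv2.COLOR_RGB2GRAY)
k=(g[225:262,308:345]<100).astype(np.uint8);c=max(cv2.findContours(k,0,1)[0],key=cv2.contourArea)
e=cv2.fitEllipse(c);q=np.array(e[0])+[308,225];print(e[1],q,plane("top",q,.056))
s=cv2.imread("pics/scene0.png")[:,:,::-1];g=cv2.cvtColor(s,cv2.COLOR_RGB2GRAY)
k=(g[240:295,285:325]<125).astype(np.uint8);k[:16]=0;c=max(cv2.findContours(k,0,1)[0],key=cv2.contourArea)
e=cv2.fitEllipse(cv2.convexHull(c));q=np.array(e[0])+[285,240];print(e[1],q,plane("scene",q,.056))
E
```

```text
[ 0.58729063 -0.01786923  0.123     ]
[ 0.58854387 -0.01862445  0.123     ]
[ 0.58603505 -0.0171126   0.123     ]
(22.88094711303711, 23.185894012451172) [326.81690407 243.65183258] [ 0.58941709 -0.01659503  0.056     ]
(19.74353790283203, 26.18073272705078) [304.70930862 264.13942528] [ 0.58663107 -0.01792423  0.056     ]
```

Request:
carry_out([
  [[0.045,0.001,-0.0019,0.005,0,0,0],[0.045,0,0,0.005,0,0,0],[0.045,0,0,0.005,0,0,0],[0.045,0,0,0.003,0,0,0],[0.045,0,0,0.003,0,0,0],[0.045,0,0,0.002,0,0,0],[0.045,0,0,0.001,0,0,0],[0.045,0,0,0,0,0,0],[0.045,0,0,0,0,0,0],[0.045,0,0,0,0,0,0],[0.045,0,0,0,0,0,0]],
])

```text
time_s: 17.77
eef_pos: [0.5886, -0.0196, 0.1403]
tcp_rot: [0.0, 1.0, 0.0, -0.0]
force: [-2.8, 2.1, 1.6]
gripper_width: 0.0463
grasp_force: 72.4
```

```bash
python3 - <<'E'
from h import *
go([.5887,-.0185,.088]);print(ctrl.observe()["ft_torque"])
E
```

```text
tcp [ 0.5886 -0.0196  0.1403] yaw 179.95 zdir [-2.e-04  2.e-04 -1.e+00] w 0.0463 F [-2.8  2.1  1.6] j6 -0.16 t 17.8
shift mm [-0.1  1.1 52.3]
[ 0.45126393  0.56425041 -0.01240774]
```

Lateral forces show the bore is on the taper, so I'll shift the way it pushes (-x, +y) and continue down.

Request:
carry_out([
  [[0.045,0.0008,0.0009,0,0,0,0],[0.045,0,0,0.001,0,0,0],[0.045,0,0,0.001,0,0,0],[0.045,0,0,0.001,0,0,0],[0.045,0,0,0.001,0,0,0],[0.045,0,0,0,0,0,0],[0.045,0,0,0,0,0,0],[0.045,0,0,0,0,0,0]],
])

```text
time_s: 18.43
eef_pos: [0.588, -0.0186, 0.1364]
tcp_rot: [0.0, 1.0, 0.0, 0.0]
force: [-2.6, 2.3, 5.3]
gripper_width: 0.0466
grasp_force: 72.7
```

```bash
python3 - <<'E'
from h import *
go([.5887,-.0185,.088]);print(ctrl.observe()["ft_torque"])
E
```

```text
tcp [ 0.588  -0.0186  0.1364] yaw 179.95 zdir [ 1.e-04  4.e-04 -1.e+00] w 0.0466 F [-2.6  2.3  5.3] j6 -0.16 t 18.4
shift mm [-0.7  0.1 48.4]
[ 0.49685999  0.60783524 -0.01864291]
```

Same push; I'll keep moving in that direction.

Request:
carry_out([
  [[0.045,0.0008,0.0008,0,0,0,0],[0.045,0,0,0,0,0,0],[0.045,0,0,0,0,0,0],[0.045,0,0,0,0,0,0]],
])

```text
time_s: 18.77
eef_pos: [0.5871, -0.018, 0.1359]
tcp_rot: [0.0, 1.0, -0.0, -0.0]
force: [-0.2, 0.2, -0.7]
gripper_width: 0.0462
grasp_force: 72.1
```

Request:
carry_out([
  [[0.045,0.0006,0.0005,0,0,0,0],[0.045,0,0,0,0,0,0],[0.045,0,0,0,0,0,0],[0.045,0,0,0,0,0,0]],
])

```text
time_s: 19.1
eef_pos: [0.5867, -0.0176, 0.1362]
tcp_rot: [0.001, 1.0, -0.0, 0.0]
force: [0.1, 0.3, -1.0]
gripper_width: 0.0467
grasp_force: 72.1
```

Forces vanished: the ring is on the stem at about (0.587, -0.018). Lowering.

Request:
carry_out([
  [[0.045,0,0,0.004,0,0,0],[0.045,0,0,0.005,0,0,0],[0.045,0,0,0.006,0,0,0],[0.045,0,0,0.006,0,0,0],[0.045,0,0,0.005,0,0,0],[0.045,0,0,0.005,0,0,0],[0.045,0,0,0.005,0,0,0],[0.045,0,0,0.004,0,0,0],[0.045,0,0,0,0,0,0],[0.045,0,0,0,0,0,0],[0.045,0,0,0,0,0,0]],
])

```text
time_s: 20.02
eef_pos: [0.5868, -0.0175, 0.0964]
tcp_rot: [0.0, 1.0, -0.0, 0.0]
force: [0.4, 0.2, -0.6]
gripper_width: 0.0465
grasp_force: 72.0
```

Request:
carry_out([
  [[0.045,0,0,0.003,0,0,0],[0.045,0,0,0.003,0,0,0],[0.045,0,0,0.002,0,0,0],[0.045,0,0,0,0,0,0],[0.045,0,0,0,0,0,0],[0.045,0,0,0,0,0,0]],
])

```text
time_s: 20.52
eef_pos: [0.5866, -0.0175, 0.0882]
tcp_rot: [0.0, 1.0, 0.0, 0.0]
force: [0.3, -0.2, -1.1]
gripper_width: 0.0464
grasp_force: 72.0
```

Request:
carry_out([
  [[0.045,0,0,0.0015,0,0,0],[0.045,0,0,0,0,0,0],[0.045,0,0,0,0,0,0],[0.075,0,0,0,0,0,0],[0.075,0,0,0,0,0,0],[0.075,0,0,0,0,0,0],[0.075,0,0,0,0,0,0],[0.075,0,0,0,0,0,0],[0.075,0,0,-0.01,0,0,0],[0.075,0,0,-0.03,0,0,0],[0.075,0,0,-0.04,0,0,0],[0.075,0,0,-0.04,0,0,0],[0.075,0.013,0.02,0,0,0,0],[0.075,0.016,0.03,0,0,0,0],[0.075,0.016,0.03,0,0,0,0],[0.075,0.016,0.03,0,0,0,0],[0.075,0.016,0.03,0,0,0,0],[0.075,0,0,0,0,0,0],[0.075,0,0,0,0,0,0]],
])

```text
time_s: 22.1
eef_pos: [0.5092, 0.1239, 0.2077]
tcp_rot: [-0.001, 1.0, 0.0, 0.0]
force: [0.6, -0.1, 0.5]
gripper_width: 0.0749
grasp_force: 0.0
```

```bash
python3 - <<'E'
from h import *
np.set_printoptions(precision=4,suppress=True)
go(None)
t,_=shot("top","top2");s,_=shot("scene","scene2")
a=blob(t,(206,308),15,hi);b=blob(s,(368,196),13,hi);print("rB",a,b,plane("top",a[0],.008))
cv2.imwrite("pics/c6.png",np.hstack([crop(t,(255,260),100,60,4)[:480,:400],crop(s,(320,240),80,96,5)[240:720,:400]])[:,:,::-1])
E
```

```text
tcp [0.5092 0.1239 0.2077] yaw -179.89 zdir [ 0.0009  0.0001 -1.    ] w 0.0749 F [ 0.6 -0.1  0.5] j6 0.1 t 22.1
rB (array([208.2388, 300.7589]), 211.5, (28, 15)) (array([368.9474, 190.4859]), 130.0, (27, 18)) [0.4486 0.2733 0.008 ]
```

View pics/c6.png

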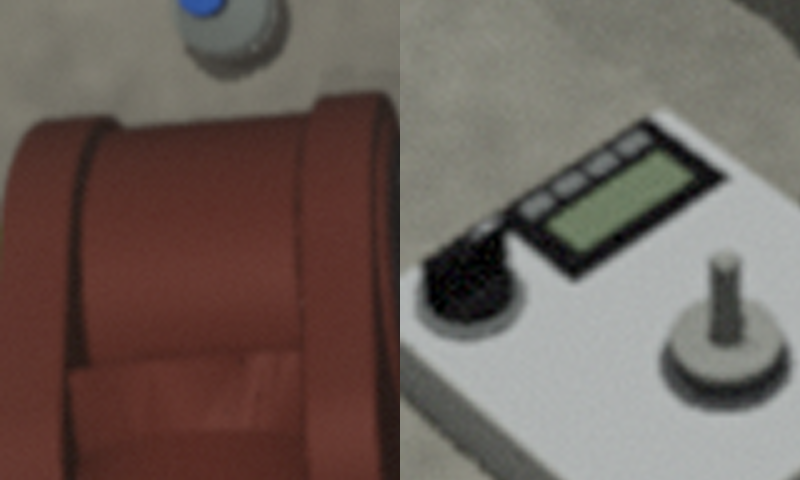

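Ring A lies flat on the collar. Now ring B, estimated at (0.4285, 0.2775) with the bias found at the stem.

Request:
carry_out([
  [[0.066,0.016,0.0307,0,0,0,0],[0.066,0.016,0.0307,0,0,0,0],[0.066,0.016,0.0307,0,0,0,0],[0.066,0.016,0.0307,0,0,0,0],[0.066,0.016,0.0307,0.02,0,0,0],[0.066,0,0,0.04,0,0,0],[0.066,0,0,0.04,0,0,0],[0.066,0,0,0.03,0,0,0],[0.066,0,0,0.018,0,0,0],[0.066,0,0,0,0,0,0],[0.066,0,0,0,0,0,0],[0.066,0,0,0,0,0,0],[0.066,0,0,0,0,0,0]],
], force=30)

```text
time_s: 23.28
eef_pos: [0.4315, 0.2764, 0.0603]
tcp_rot: [0.001, 1.0, 0.001, 0.001]
force: [-0.1, 0.1, 0.1]
gripper_width: 0.0659
grasp_force: 0.0
```

```bash
python3 - <<'E'
from h import *
np.set_printoptions(precision=4,suppress=True)
go([.4285,.2775,.0192])
t,_=shot("top");s,_=shot("scene")
cv2.imwrite("pics/c7.png",np.hstack([crop(t,(195,300),40,60,5),crop(s,(375,190),40,60,5)])[:,:,::-1])
E
```

```text
tcp [0.4315 0.2764 0.0603] yaw 179.9 zdir [ 0.0026  0.0011 -1.    ] w 0.0659 F [-0.1  0.1  0.1] j6 0.43 t 23.3
shift mm [ 3.1  1.1 41.1]
```

View pics/c7.png

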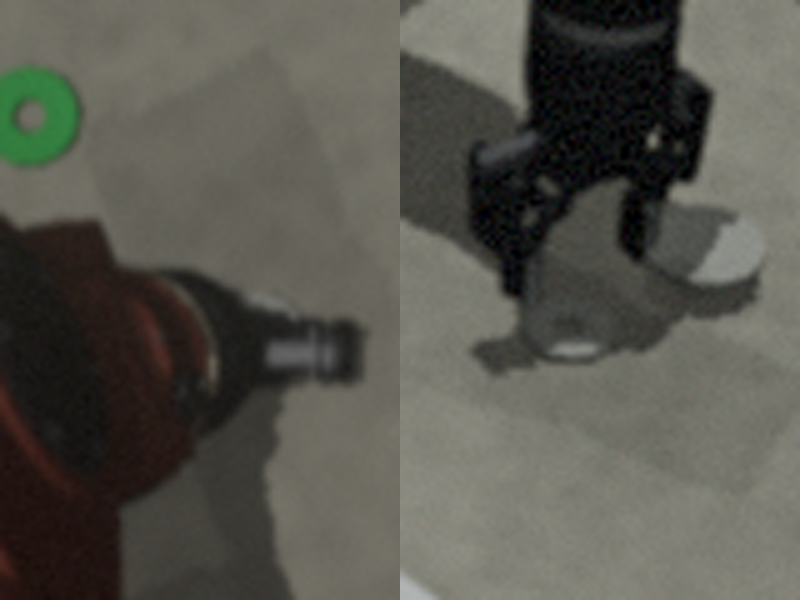

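Ring B is still at scene (369,196), between the open fingers, with the pan clear of the right finger.

Request:
carry_out([
  [[0.066,0.002,0.001,0.012,0,0,0],[0.066,0,0,0.012,0,0,0],[0.066,0,0,0.01,0,0,0],[0.066,0,0,0.006,0,0,0],[0.066,0,0,0,0,0,0],[0.066,0,0,0,0,0,0],[0.066,0,0,0,0,0,0],[0.066,0,0,0,0,0,0]],
])

```text
time_s: 24.05
eef_pos: [0.4283, 0.2773, 0.0193]
tcp_rot: [0.0, 1.0, 0.0, 0.0]
force: [-0.3, 0.6, -0.1]
gripper_width: 0.0663
grasp_force: 0.0
```

```bash
python3 - <<'E'
from h import *
go([.4285,.2775,.0192])
E
```

```text
tcp [0.4283 0.2773 0.0193] yaw 179.94 zdir [ 8.e-04  4.e-04 -1.e+00] w 0.0663 F [-0.3  0.6 -0.1] j6 0.43 t 24.1
shift mm [-0.2  0.2  0.1]
```

Close (centres y), open, turn +90° to yaw 90 (13 × 6.92), and close again (centres x) with 70 N.

Request:
carry_out([
  [[0.046,0,0,0,0,0,0],[0.046,0,0,0,0,0,0],[0.046,0,0,0,0,0,0],[0.046,0,0,0,0,0,0],[0.046,0,0,0,0,0,0],[0.046,0,0,0,0,0,0]],
])

```text
time_s: 24.55
eef_pos: [0.4282, 0.2773, 0.0195]
tcp_rot: [0.0, 1.0, 0.0, 0.0]
force: [-2.5, -0.6, 8.4]
gripper_width: 0.0483
grasp_force: 29.5
```

Request:
carry_out([
  [[0.066,0,0,0,0,0,0],[0.066,0,0,0,0,0,0],[0.066,0,0,0,0,0,0],[0.066,0,0,0,0,0,6.92],[0.066,0,0,0,0,0,6.92],[0.066,0,0,0,0,0,6.92],[0.066,0,0,0,0,0,6.92],[0.066,0,0,0,0,0,6.92],[0.066,0,0,0,0,0,6.92],[0.066,0,0,0,0,0,6.92],[0.066,0,0,0,0,0,6.92],[0.066,0,0,0,0,0,6.92],[0.066,0,0,0,0,0,6.92],[0.066,0,0,0,0,0,6.92],[0.066,0,0,0,0,0,6.92],[0.066,0,0,0,0,0,6.92],[0.066,0,0,0,0,0,0],[0.066,0,0,0,0,0,0],[0.066,0,0,0,0,0,0]],
])

```text
time_s: 26.13
eef_pos: [0.4279, 0.2772, 0.0187]
tcp_rot: [0.706, 0.708, -0.0, -0.0]
force: [-0.4, 0.2, -0.6]
gripper_width: 0.0663
grasp_force: 0.0
```

Request:
carry_out([
  [[0.045,0,0,0,0,0,0],[0.045,0,0,0,0,0,0],[0.045,0,0,0,0,0,0],[0.045,0,0,0,0,0,0],[0.045,0,0,0,0,0,0],[0.045,0,0,0,0,0,0],[0.045,0,0,0,0,0,0],[0.045,0,0,0,0,0,0]],
], force=70)

```text
time_s: 26.8
eef_pos: [0.4285, 0.2775, 0.0198]
tcp_rot: [0.707, 0.708, 0.001, 0.0]
force: [-1.9, -1.0, 13.2]
gripper_width: 0.0462
grasp_force: 75.5
```

```bash
python3 - <<'E'
from h import *
go([.5869,-.0178,.18])
E
```

```text
tcp [0.4285 0.2775 0.0198] yaw 90.09 zdir [ 1.5e-03  7.0e-04 -1.0e+00] w 0.0462 F [-1.9 -1.  13.2] j6 2.0 t 26.8
shift mm [-295.4  158.1 -160.2]
```

Request:
carry_out([
  [[0.045,0,0,-0.02,0,0,0],[0.045,0,0,-0.03,0,0,0],[0.045,0,0,-0.04,0,0,0],[0.045,0,0,-0.04,0,0,0],[0.045,0,0,-0.02,0,0,0],[0.045,-0.0295,0.0158,0,0,0,0],[0.045,-0.0295,0.0158,0,0,0,0],[0.045,-0.0295,0.0158,0,0,0,0],[0.045,-0.0295,0.0158,0,0,0,0],[0.045,-0.0295,0.0158,0,0,0,0],[0.045,-0.0295,0.0158,0,0,0,0],[0.045,-0.0295,0.0158,0,0,0,0],[0.045,-0.0295,0.0158,0,0,0,0],[0.045,-0.0295,0.0158,0,0,0,0],[0.045,-0.0295,0.0158,0,0,0,0],[0.045,0,0,0,0,0,0],[0.045,0,0,0,0,0,0],[0.045,0,0,0,0,0,0],[0.045,0,0,0,0,0,0],[0.045,0,0,0,0,0,0]],
])

```text
time_s: 28.47
eef_pos: [0.5853, -0.0168, 0.1687]
tcp_rot: [0.707, 0.708, -0.0, -0.0]
force: [-0.4, 0.9, -1.0]
gripper_width: 0.0462
grasp_force: 71.6
```

```bash
python3 - <<'E'
from h import *
go([.5869,-.0178,.146])
E
```

```text
tcp [ 0.5853 -0.0168  0.1687] yaw 90.08 zdir [-4.e-04  2.e-04 -1.e+00] w 0.0462 F [-0.4  0.9 -1. ] j6 1.42 t 28.5
shift mm [-1.   1.6 22.7]
```

Request:
carry_out([
  [[0.045,-0.001,0.0016,0.01,0,0,0],[0.045,0,0,0.008,0,0,0],[0.045,0,0,0.004,0,0,0],[0.045,0,0,0,0,0,0],[0.045,0,0,0,0,0,0],[0.045,0,0,0,0,0,0],[0.045,0,0,0.003,0,0,0],[0.045,0,0,0.003,0,0,0],[0.045,0,0,0,0,0,0],[0.045,0,0,0,0,0,0],[0.045,0,0,0,0,0,0]],
])

```text
time_s: 29.38
eef_pos: [0.5874, -0.0189, 0.1407]
tcp_rot: [0.707, 0.707, -0.0, 0.0]
force: [-0.3, -1.2, -1.2]
gripper_width: 0.0462
grasp_force: 71.6
```

```bash
python3 - <<'E'
from h import *
go([.5869,-.0178,.146])
E
```

```text
tcp [ 0.5874 -0.0189  0.1407] yaw 89.98 zdir [ 0. -0. -1.] w 0.0462 F [-0.3 -1.2 -1.2] j6 1.41 t 29.4
shift mm [ 1.1 -0.5 -5.3]
```

Request:
carry_out([
  [[0.045,0.0011,-0.0005,0,0,0,0],[0.045,0,0,0,0,0,0],[0.045,0,0,0.002,0,0,0],[0.045,0,0,0.002,0,0,0],[0.045,0,0,0.002,0,0,0],[0.045,0,0,0,0,0,0],[0.045,0,0,0,0,0,0],[0.045,0,0,0,0,0,0]],
])

```text
time_s: 30.05
eef_pos: [0.5869, -0.0178, 0.1347]
tcp_rot: [0.707, 0.707, -0.0, -0.0]
force: [-0.7, 0.3, -1.2]
gripper_width: 0.0467
grasp_force: 71.6
```

Free on the stem. Down to the first ring (TCP ≈ 0.095), release and back away.

Request:
carry_out([
  [[0.045,0,0,0.005,0,0,0],[0.045,0,0,0.006,0,0,0],[0.045,0,0,0.006,0,0,0],[0.045,0,0,0.006,0,0,0],[0.045,0,0,0.006,0,0,0],[0.045,0,0,0.005,0,0,0],[0.045,0,0,0.003,0,0,0],[0.045,0,0,0.002,0,0,0],[0.045,0,0,0,0,0,0],[0.045,0,0,0,0,0,0],[0.045,0,0,0,0,0,0]],
])

```text
time_s: 30.97
eef_pos: [0.5871, -0.0178, 0.096]
tcp_rot: [0.707, 0.707, 0.0, 0.0]
force: [-0.3, 0.6, -0.6]
gripper_width: 0.0462
grasp_force: 71.6
```

Request:
carry_out([
  [[0.075,0,0,0.0005,0,0,0],[0.075,0,0,0,0,0,0],[0.075,0,0,0,0,0,0],[0.075,0,0,0,0,0,0],[0.075,0,0,0,0,0,0],[0.085,0,0,-0.01,0,0,0],[0.085,0,0,-0.03,0,0,0],[0.085,0,0,-0.04,0,0,0],[0.085,0,0,-0.04,0,0,0],[0.085,0,-0.03,-0.02,0,0,0],[0.085,0,-0.035,0,0,0,0],[0.085,0,-0.035,0,0,0,0],[0.085,0,-0.035,0,0,0,0],[0.085,0,-0.035,0,0,0,0],[0.085,0,0,0,0,0,0],[0.085,0,0,0,0,0,0],[0.085,0,0,0,0,0,0]],
])

```text
time_s: 32.38
eef_pos: [0.4177, -0.0179, 0.2362]
tcp_rot: [0.707, 0.707, 0.001, 0.001]
force: [-0.1, -0.5, 0.8]
gripper_width: 0.0849
grasp_force: 0.0
```

```bash
python3 - <<'E'
from h import *
np.set_printoptions(precision=4,suppress=True)
t,_=shot("top","top3");s,_=shot("scene","scene3")
a=blob(t,(168,307),20,hi);b=blob(s,(395,181),15,hi);P,e=tri(b[0],a[0])
print("pan",a,b,P,e,plane("top",a[0],.028),plane("scene",b[0],.028))
go([.4290,.3667,.1])
cv2.imwrite("pics/c8.png",np.hstack([cv2.resize(t[140:380,100:500],(400,240)),crop(s,(305,255),25,15,8)])[:,:,::-1])
E
```

```text
pan (array([167.1835, 308.0879]), 525.0, (26, 28)) (array([394.8021, 177.8146]), 253.5, (28, 16)) [0.4298 0.3647 0.0318] 0.003942154789559882 [0.4306 0.3677 0.028 ] [0.4257 0.366  0.028 ]
tcp [ 0.4181 -0.0179  0.2357] yaw 89.98 zdir [ 0.0013 -0.0002 -1.    ] w 0.0849 F [ 0.   0.8 -0.1] j6 1.35 t 32.5
shift mm [384.7  10.6 135.6]
```

View pics/c8.png

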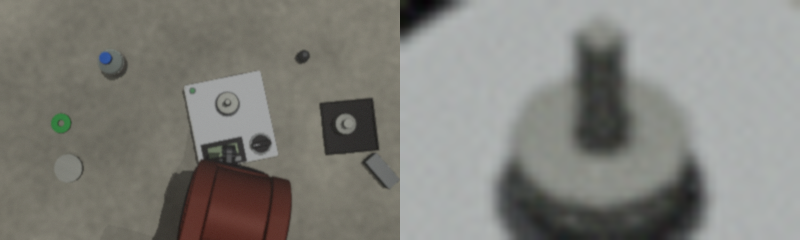

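Both rings are flat on the stem, and only the green ring and the pan remain at the left. Now the pan.

Request:
carry_out([
  [[0.085,0.032,0.001,0,0,0,0],[0.085,0.032,0.001,0,0,0,0],[0.085,0.032,0.001,0,0,0,0],[0.085,0.032,0.001,0,0,0,0],[0.085,0.032,0.001,0,0,0,0],[0.085,0.032,0.001,0,0,0,0],[0.085,0.032,0.001,0,0,0,0],[0.085,0.032,0.001,0,0,0,0],[0.085,0.032,0.001,0.02,0,0,0],[0.085,0.032,0.001,0.02,0,0,0],[0.085,0.032,0.001,0.02,0,0,0],[0.085,0.032,0,0.02,0,0,0],[0.085,0,0,0.03,0,0,0],[0.085,0,0,0.03,0,0,0],[0.085,0,0,0.02,0,0,0],[0.085,0,0,0,0,0,0],[0.085,0,0,0,0,0,0],[0.085,0,0,0,0,0,0],[0.085,0,0,0,0,0,0]],
], force=30)

```text
time_s: 34.07
eef_pos: [0.4293, 0.367, 0.0768]
tcp_rot: [0.707, 0.707, 0.001, 0.0]
force: [-0.0, -0.4, 0.3]
gripper_width: 0.0848
grasp_force: 0.0
```

```bash
python3 - <<'E'
from h import *
go([.4288,.3665,.030])
E
```

```text
tcp [0.4293 0.367  0.0768] yaw 89.98 zdir [ 0.0022  0.0015 -1.    ] w 0.0848 F [-0.  -0.4  0.3] j6 2.15 t 34.1
shift mm [-0.6 -0.6 46.8]
```

Request:
carry_out([
  [[0.085,0,0,0.015,0,0,0],[0.085,0,0,0.015,0,0,0],[0.085,0,0,0.01,0,0,0],[0.085,0,0,0.007,0,0,0],[0.085,0,0,0,0,0,0],[0.085,0,0,0,0,0,0],[0.085,0,0,0,0,0,0],[0.085,0,0,0,0,0,0],[0.062,0,0,0,0,0,0],[0.062,0,0,0,0,0,0],[0.062,0,0,0,0,0,0],[0.062,0,0,0,0,0,0],[0.062,0,0,0,0,0,0],[0.062,0,0,0,0,0,0]],
])

```text
time_s: 35.23
eef_pos: [0.4284, 0.3665, 0.029]
tcp_rot: [0.707, 0.707, 0.001, 0.0]
force: [-1.9, -0.8, 6.3]
gripper_width: 0.0665
grasp_force: 31.8
```

Request:
carry_out([
  [[0.085,0,0,0,0,0,0],[0.085,0,0,0,0,0,0],[0.085,0,0,0,0,0,0],[0.085,0,0,0,0,0,0],[0.085,0,0,0,0,0,-6.92],[0.085,0,0,0,0,0,-6.92],[0.085,0,0,0,0,0,-6.92],[0.085,0,0,0,0,0,-6.92],[0.085,0,0,0,0,0,-6.92],[0.085,0,0,0,0,0,-6.92],[0.085,0,0,0,0,0,-6.92],[0.085,0,0,0,0,0,-6.92],[0.085,0,0,0,0,0,-6.92],[0.085,0,0,0,0,0,-6.92],[0.085,0,0,0,0,0,-6.92],[0.085,0,0,0,0,0,-6.92],[0.085,0,0,0,0,0,-6.92],[0.085,0,0,0,0,0,0],[0.085,0,0,0,0,0,0],[0.085,0,0,0,0,0,0]],
])

```text
time_s: 36.9
eef_pos: [0.428, 0.3662, 0.0282]
tcp_rot: [0.002, 1.0, -0.0, -0.0]
force: [0.4, 0.5, 1.0]
gripper_width: 0.0852
grasp_force: 0.0
```

Request:
carry_out([
  [[0.06,0,0,0,0,0,0],[0.06,0,0,0,0,0,0],[0.06,0,0,0,0,0,0],[0.06,0,0,0,0,0,0],[0.06,0,0,0,0,0,0],[0.06,0,0,0,0,0,0],[0.06,0,0,0,0,0,0],[0.06,0,0,0,0,0,0]],
], force=70)

```text
time_s: 37.57
eef_pos: [0.4281, 0.3663, 0.029]
tcp_rot: [0.001, 1.0, 0.0, 0.0]
force: [-2.1, -1.8, 9.2]
gripper_width: 0.0654
grasp_force: 74.5
```

```bash
python3 - <<'E'
from h import *
go([.5869,-.0178,.18])
E
```

```text
tcp [0.4281 0.3663 0.029 ] yaw 179.86 zdir [ 4.e-04  1.e-04 -1.e+00] w 0.0654 F [-2.1 -1.8  9.2] j6 0.58 t 37.6
shift mm [-159.8 -383.6 -151. ]
```

Request:
carry_out([
  [[0.06,0,0,-0.02,0,0,0],[0.06,0,0,-0.03,0,0,0],[0.06,0,0,-0.04,0,0,0],[0.06,0,0,-0.04,0,0,0],[0.06,0,0,-0.03,0,0,0],[0.06,-0.0133,-0.032,0,0,0,0],[0.06,-0.0133,-0.032,0,0,0,0],[0.06,-0.0133,-0.032,0,0,0,0],[0.06,-0.0133,-0.032,0,0,0,0],[0.06,-0.0133,-0.032,0,0,0,0],[0.06,-0.0133,-0.032,0,0,0,0],[0.06,-0.0133,-0.032,0,0,0,0],[0.06,-0.0133,-0.032,0,0,0,0],[0.06,-0.0133,-0.032,0,0,0,0],[0.06,-0.0133,-0.032,0,0,0,0],[0.06,-0.0133,-0.032,0,0,0,0],[0.06,-0.0133,-0.032,0,0,0,0],[0.06,0,0,0,0,0,0],[0.06,0,0,0,0,0,0],[0.06,0,0,0,0,0,0]],
])

```text
time_s: 39.23
eef_pos: [0.5867, -0.0177, 0.1878]
tcp_rot: [0.001, 1.0, 0.0, -0.001]
force: [-1.0, 0.5, -1.3]
gripper_width: 0.0653
grasp_force: 78.1
```

Request:
carry_out([
  [[0.06,0,0,0,0,0,0],[0.06,0,0,0,0,0,0],[0.06,0,0,0,0,0,0]],
])

```text
time_s: 39.48
eef_pos: [0.587, -0.0169, 0.1883]
tcp_rot: [-0.0, 1.0, 0.0, -0.0]
force: [0.7, -0.2, -1.3]
gripper_width: 0.0653
grasp_force: 78.1
```

```bash
python3 - <<'E'
from h import *
go([.5869,-.0178,.153])
E
```

```text
tcp [ 0.587  -0.0169  0.1883] yaw -179.99 zdir [-0.e+00  1.e-04 -1.e+00] w 0.0653 F [ 0.7 -0.2 -1.3] j6 -0.15 t 39.5
shift mm [ 0.1 -0.9 35.3]
```

Request:
carry_out([
  [[0.06,0,-0.0005,0.012,0,0,0],[0.06,0,0,0.012,0,0,0],[0.06,0,0,0.009,0,0,0],[0.06,0,0,0.002,0,0,0],[0.06,0,0,0,0,0,0],[0.06,0,0,0,0,0,0],[0.06,0,0,0.002,0,0,0],[0.06,0,0,0.002,0,0,0],[0.06,0,0,0,0,0,0],[0.06,0,0,0,0,0,0],[0.06,0,0,0,0,0,0]],
])

```text
time_s: 40.4
eef_pos: [0.5873, -0.0185, 0.1493]
tcp_rot: [0.001, 1.0, -0.0, 0.0]
force: [0.8, -0.3, -1.1]
gripper_width: 0.065
grasp_force: 78.2
```

```bash
python3 - <<'E'
from h import *
go([.5869,-.0178,.130])
E
```

```text
tcp [ 0.5873 -0.0185  0.1493] yaw 179.94 zdir [ 2.e-04 -0.e+00 -1.e+00] w 0.065 F [ 0.8 -0.3 -1.1] j6 -0.15 t 40.4
shift mm [ 0.4  0.7 19.3]
```

Request:
carry_out([
  [[0.06,0.0004,0.0006,0.001,0,0,0],[0.06,0,0,0.002,0,0,0],[0.06,0,0,0.002,0,0,0],[0.06,0,0,0.001,0,0,0],[0.06,0,0,0,0,0,0],[0.06,0,0,0,0,0,0],[0.06,0,0,0,0,0,0]],
])

```text
time_s: 40.98
eef_pos: [0.5869, -0.0178, 0.1432]
tcp_rot: [0.0, 1.0, 0.0, -0.0]
force: [-1.3, 0.4, -1.4]
gripper_width: 0.0649
grasp_force: 78.2
```

Request:
carry_out([
  [[0.06,0,0,0.002,0,0,0],[0.06,0,0,0.002,0,0,0],[0.06,0,0,0,0,0,0],[0.06,0,0,0,0,0,0],[0.06,0,0,0,0,0,0]],
])

```text
time_s: 41.4
eef_pos: [0.5869, -0.0178, 0.1392]
tcp_rot: [0.001, 1.0, -0.0, -0.0]
force: [0.4, 1.1, -2.3]
gripper_width: 0.0649
grasp_force: 78.2
```

Request:
carry_out([
  [[0.06,0,0,0.003,0,0,0],[0.06,0,0,0.003,0,0,0],[0.06,0,0,0.002,0,0,0],[0.06,0,0,0,0,0,0],[0.06,0,0,0,0,0,0],[0.06,0,0,0,0,0,0],[0.06,0,0,0.001,0,0,0],[0.06,0,0,0,0,0,0],[0.06,0,0,0,0,0,0],[0.06,0,0,0,0,0,0]],
])

```text
time_s: 42.23
eef_pos: [0.587, -0.0178, 0.1303]
tcp_rot: [0.001, 1.0, -0.0, 0.0]
force: [-0.5, -0.6, -0.2]
gripper_width: 0.065
grasp_force: 78.2
```

Request:
carry_out([
  [[0.085,0,0,0,0,0,0],[0.085,0,0,0,0,0,0],[0.085,0,0,0,0,0,0],[0.085,0,0,0,0,0,0],[0.085,0,0,-0.005,0,0,0],[0.085,0,0,-0.02,0,0,0],[0.085,0,0,-0.03,0,0,0],[0.085,0,0,-0.03,0,0,0],[0.085,0.031,-0.027,0,0,0,0],[0.085,0.031,-0.027,0,0,0,0],[0.085,0.031,-0.026,0,0,0,0]],
])

```text
time_s: 43.15
eef_pos: [0.4931, -0.0983, 0.216]
tcp_rot: [-0.0, 1.0, -0.0, 0.001]
force: [0.4, -1.0, -0.1]
gripper_width: 0.085
grasp_force: 0.0
```

Request:
carry_out([
  [[0.04,0,0,0,0,0,7.05],[0.04,0,0,0,0,0,7.05],[0.04,0,0,0,0,0,7.05],[0.04,0,0,0,0,0,7.05],[0.04,0,0,0,0,0,7.05],[0.04,0,0,0,0,0,7.05],[0.04,0,0,0,0,0,7.05],[0.04,0,0,0,0,0,7.05],[0.04,0,0,0,0,0,7.05],[0.04,0,0,0,0,0,7.05],[0.04,0,0,0,0,0,7.05],[0.04,0,0,0,0,0,0],[0.04,0,0,0,0,0,0],[0.04,0,0,0,0,0,0]],
], force=40)

```text
time_s: 44.32
eef_pos: [0.4938, -0.0977, 0.2154]
tcp_rot: [0.625, 0.781, 0.0, 0.0]
force: [0.4, 0.4, -0.2]
gripper_width: 0.0399
grasp_force: 0.0
```

```bash
python3 - <<'E'
from h import *
go([.4942,-.0977,.115])
s,_=shot("scene","scene4")
cv2.imwrite("pics/c9.png",crop(s,(285,235),50,40,8)[:,:,::-1])
E
```

```text
tcp [ 0.4938 -0.0977  0.2154] yaw 102.63 zdir [ 3.e-04 -1.e-04 -1.e+00] w 0.0399 F [ 0.4  0.4 -0.2] j6 1.01 t 44.3
shift mm [ -0.    0.4 100.4]
```

View pics/c9.png

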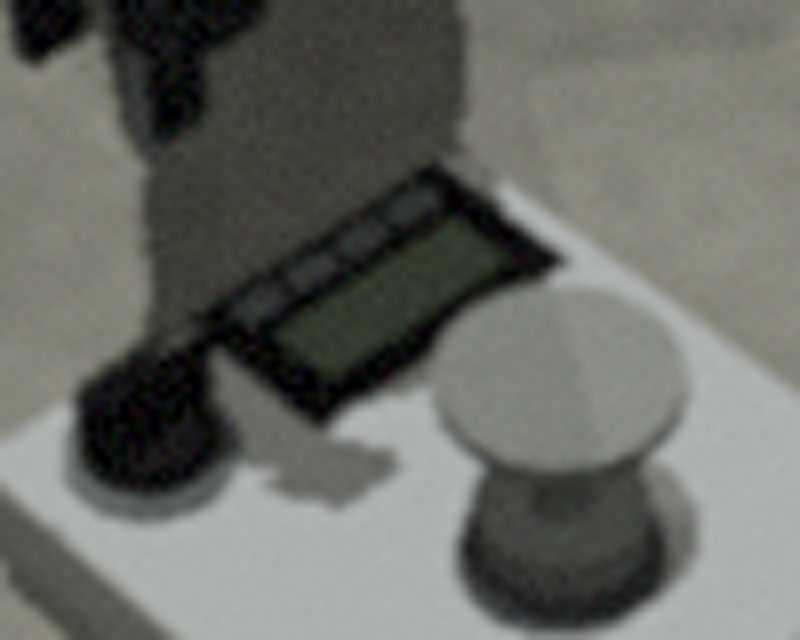

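The pan sits level on the stem at crop (560,380), above the rings, and the switch bar is at (150,400) with the fingers over it. Next I'll check the pan height by depth and go down on the switch.

Request:
carry_out([
  [[0.04,0,0.0004,0.03,0,0,0],[0.04,0,0,0.03,0,0,0],[0.04,0,0,0.025,0,0,0],[0.04,0,0,0.015,0,0,0],[0.04,0,0,0.01,0,0,0],[0.04,0,0,0.006,0,0,0],[0.04,0,0,0.003,0,0,0],[0.04,0,0,0,0,0,0],[0.04,0,0,0,0,0,0],[0.04,0,0,0,0,0,0],[0.04,0,0,0,0,0,0]],
])

```text
time_s: 45.28
eef_pos: [0.4947, -0.0978, 0.097]
tcp_rot: [0.627, 0.779, 0.0, 0.001]
force: [0.4, -0.1, 0.0]
gripper_width: 0.04
grasp_force: 0.0
```

```bash
python3 - <<'E'
from h import *
go([.4942,-.0977,.095])
s,d=shot("scene");T=np.array(M["scene"]["world_from_camera"]);o=T[:3,3]
# depth heights: pan disc centre vs deck nearby
for P in([.587,-.018,.128],[.5869+.06,-.0178-.05,.055],[.5869-.06,.045,.055]):
    u=proj("scene",P);r,dd=ray("scene",u);z=d[int(u[1])-2:int(u[1])+3,int(u[0])-2:int(u[0])+3];f=dd@T[:3,2]
    print(P,np.round(u,1),np.round(r+dd*np.median(z)/f,4))
E
```

```text
tcp [ 0.4947 -0.0978  0.097 ] yaw 102.4 zdir [ 1.3e-03 -5.0e-04 -1.0e+00] w 0.04 F [ 0.4 -0.1  0. ] j6 1.01 t 45.3
shift mm [ 0.2 -0.5  2. ]
[0.587, -0.018, 0.128] [304.6 241.8] [ 0.587  -0.018   0.1279]
[0.6469, -0.0678, 0.055] [299.2 292. ] [ 0.6463 -0.0675  0.0541]
[0.5268999999999999, 0.045, 0.055] [314.6 237.4] [0.5875 0.0067 0.1286]
```

Pan top measured at 0.128, which is home. Gripping the bar.

Request:
carry_out([
  [[0.04,0,-0.0005,0.002,0,0,0],[0.04,0,0,0,0,0,0],[0.008,0,0,0,0,0,0],[0.008,0,0,0,0,0,0],[0.008,0,0,0,0,0,0],[0.008,0,0,0,0,0,0],[0.008,0,0,0,0,0,0],[0.008,0,0,0,0,0,0],[0.008,0,0,0,0,0,0]],
])

```text
time_s: 46.08
eef_pos: [0.4936, -0.0978, 0.0943]
tcp_rot: [0.627, 0.779, -0.0, -0.0]
force: [-2.0, 0.9, 5.1]
gripper_width: 0.0112
grasp_force: 41.4
```

Request:
carry_out([
  [[0.008,0,0,0,0,0,6],[0.008,0,0,0,0,0,6],[0.008,0,0,0,0,0,6],[0.008,0,0,0,0,0,6],[0.008,0,0,0,0,0,6],[0.008,0,0,0,0,0,6],[0.008,0,0,0,0,0,6],[0.008,0,0,0,0,0,6]],
])

```text
time_s: 46.75
eef_pos: [0.493, -0.0977, 0.0943]
tcp_rot: [0.891, 0.455, -0.001, -0.0]
force: [-5.1, 0.3, 8.7]
gripper_width: 0.0114
grasp_force: 42.0
```

Request:
carry_out([
  [[0.008,0,0,0,0,0,6],[0.008,0,0,0,0,0,6],[0.008,0,0,0,0,0,6],[0.008,0,0,0,0,0,6],[0.008,0,0,0,0,0,6],[0.008,0,0,0,0,0,6],[0.008,0,0,0,0,0,5],[0.008,0,0,0,0,0,0],[0.008,0,0,0,0,0,0],[0.008,0,0,0,0,0,0],[0.008,0,0,0,0,0,0]],
])

```text
time_s: 47.67
eef_pos: [0.4927, -0.0972, 0.0943]
tcp_rot: [0.993, 0.117, -0.001, -0.0]
force: [-5.9, 2.1, 9.5]
gripper_width: 0.011
grasp_force: 42.2
```

```bash
python3 - <<'E'
from h import *
go(None);print(ctrl.observe()["ft_torque"])
E
```

```text
tcp [ 0.4927 -0.0972  0.0943] yaw 13.4 zdir [-1.7e-03  7.0e-04 -1.0e+00] w 0.011 F [-5.9  2.1  9.5] j6 2.57 t 47.7
[ 0.3892265   1.35045158 -0.13325254]
```

Request:
carry_out([
  [[0.04,0,0,0,0,0,0],[0.04,0,0,0,0,0,0],[0.04,0,0,0,0,0,0],[0.04,0,0,0,0,0,0],[0.04,0,0,-0.01,0,0,0],[0.04,0,0,-0.03,0,0,0],[0.04,0,0,-0.04,0,0,0],[0.04,0,0,-0.04,0,0,0],[0.04,-0.02,-0.02,-0.02,0,0,0],[0.04,-0.02,-0.02,0,0,0,0],[0.04,-0.02,-0.02,0,0,0,0],[0.04,-0.02,-0.02,0,0,0,0],[0.04,0,0,0,0,0,0],[0.04,0,0,0,0,0,0]],
])

```text
time_s: 48.83
eef_pos: [0.3968, -0.038, 0.2352]
tcp_rot: [0.993, 0.117, 0.001, 0.0]
force: [0.4, -0.7, -0.4]
gripper_width: 0.0401
grasp_force: 0.0
```

```bash
python3 - <<'E'
from h import *
np.set_printoptions(precision=4,suppress=True)
go(None)
t,_=shot("top","top5");s,_=shot("scene","scene5")
cv2.imwrite("pics/c10.png",np.vstack([np.hstack([crop(t,(455,265),40,30,5),crop(t,(345,265),40,30,5)]),np.hstack([crop(s,(165,320),40,30,5),crop(s,(275,240),40,30,5)])])[:,:,::-1])
E
```

```text
tcp [ 0.3968 -0.038   0.2352] yaw 13.45 zdir [ 0.0014 -0.0004 -1.    ] w 0.0401 F [ 0.4 -0.7 -0.4] j6 2.63 t 48.8
```

View pics/c10.png

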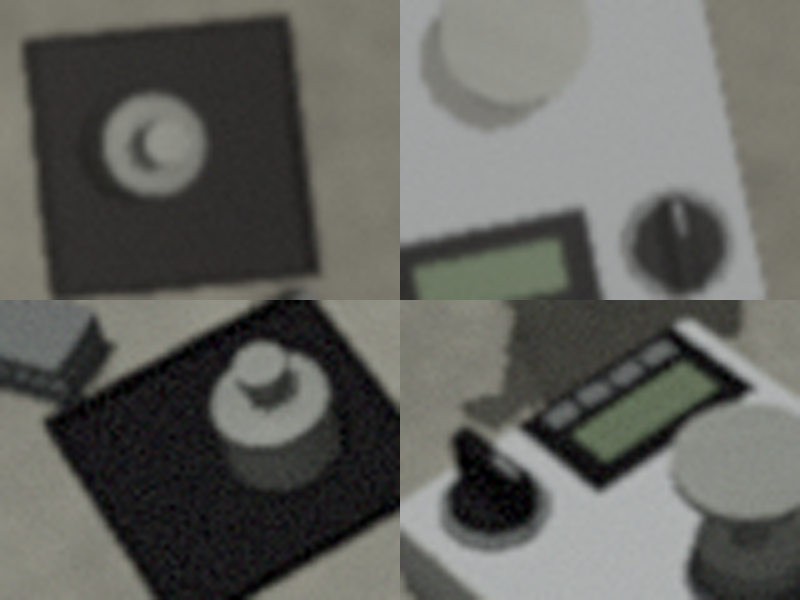

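The switch shows on (bar fore and aft, at top pixel (360,283)). The check weight has been knocked: its knob is now at top (447.6,263.6), scene (177.6,302). It's still upright in the tray. Measuring it from both views.

```bash
python3 - <<'E'
from h import *
np.set_printoptions(precision=4,suppress=True)
t=cv2.imread("pics/top5.png")[:,:,::-1];s=cv2.imread("pics/scene5.png")[:,:,::-1]
a=blob(t,(446,264),14,otsu);print("body",a,plane("top",a[0],.038))
kt=(447.6,263.6);ks=(177.6,302.2);P,e=tri(ks,kt);print("knob",P,e,plane("top",kt,.062),plane("scene",ks,.062))
g=cv2.cvtColor(t,cv2.COLOR_RGB2GRAY)
k=np.zeros_like(g);k[225:305,405:490]=g[225:305,405:490]<70
c=max(cv2.findContours(k,0,1)[0],key=cv2.contourArea);B=[plane("top",p,.012) for p in cv2.boxPoints(cv2.minAreaRect(c))];print("tray",np.array(B),np.mean(B,0))
b=blob(t,(328,239),18,lambda w:(cv2.cvtColor(w.astype(np.uint8),cv2.COLOR_RGB2HSV)[:,:,1]>18));print("pan",b)
go([.5,-.3,.2])
E
```

```text
body (array([445.365, 263.44 ]), 300.0, (20, 20)) [ 0.5466 -0.3017  0.038 ]
knob [ 0.5452 -0.3004  0.0634] 0.00044413097744140607 [ 0.5453 -0.3006  0.062 ] [ 0.5439 -0.3005  0.062 ]
tray [[ 0.598  -0.2452  0.012 ]
 [ 0.6129 -0.3774  0.012 ]
 [ 0.485  -0.3881  0.012 ]
 [ 0.4701 -0.2572  0.012 ]] [ 0.5415 -0.317   0.012 ]Traceback (most recent call last):
  File "<stdin>", line 9, in <module>
  File "h.py", line 26, in blob
    b=max(cs,key=cv2.contourArea);e=cv2.minEnclosingCircle(b);mm=cv2.moments(b)
ValueError: max() iterable argument is empty
```

Request:
carry_out([
  [[0.05,0.009,0.0323,0,0,0,0],[0.05,0.009,0.0323,0,0,0,0],[0.05,0.009,0.0323,0,0,0,0],[0.05,0.009,0.0323,0,0,0,0],[0.05,0.009,0.0323,0,0,0,0],[0.05,0.009,0.0323,0,0,0,0],[0.05,0.009,0.0323,0,0,0,0],[0.05,0.009,0.0323,0,0,0,0],[0.05,0.009,0.0323,0,0,0,0],[0.05,0,0,0.04,0,0,0],[0.05,0,0,0.04,0,0,0],[0.05,0,0,0.02,0,0,0],[0.05,0,0,0,0,0,0],[0.05,0,0,0,0,0,0],[0.05,0,0,0,0,0,0],[0.05,0,0,0,0,0,0],[0.05,0,0,0,0,0,0]],
])

```text
time_s: 50.35
eef_pos: [0.5445, -0.3032, 0.1362]
tcp_rot: [0.993, 0.117, 0.001, 0.001]
force: [1.1, 0.2, -0.3]
gripper_width: 0.0501
grasp_force: 0.0
```

```bash
python3 - <<'E'
from h import *
go([.5432,-.3020,.064])
s,_=shot("scene","scene6");cv2.imwrite("pics/c11.png",crop(s,(180,290),40,40,7)[:,:,::-1])
E
```

```text
tcp [ 0.5445 -0.3032  0.1362] yaw 13.4 zdir [ 0.0026 -0.0019 -1.    ] w 0.0501 F [ 1.1  0.2 -0.3] j6 2.28 t 50.4
shift mm [-1.2 -1.7 72.2]
```

View pics/c11.png

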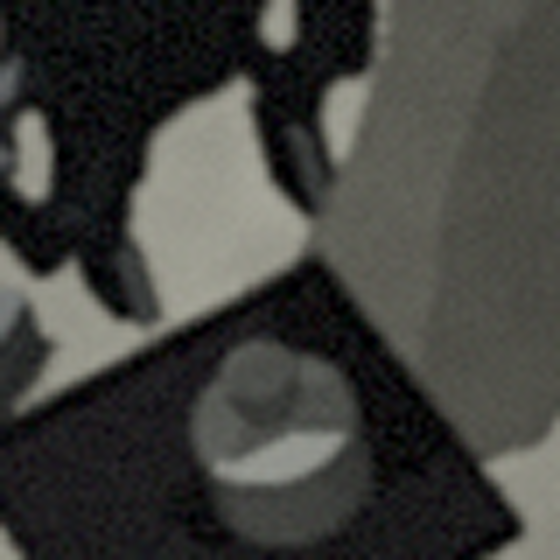

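```bash
python3 - <<'E'
from h import *
P=ctrl.observe()["eef_pos"]
print([np.round(proj("scene",[P[0],P[1],z]),1) for z in(P[2]-.02,.062)], "tips seen",140+222/7,250+265/7,"knob seen",140+258/7,250+360/7)
E
```

```text
[array([171.4, 286.5]), array([176.5, 302.8])] tips seen 171.71428571428572 287.85714285714283 knob seen 176.85714285714286 301.42857142857144
```

The tips at (171.7,287.9) project down onto the knob at (176.9,301.4), so the gripper is right above it. Going down and gripping.

Request:
carry_out([
  [[0.05,0,-0.0005,0.02,0,0,0],[0.05,0,0,0.02,0,0,0],[0.05,0,0,0.015,0,0,0],[0.05,0,0,0.01,0,0,0],[0.05,0,0,0.005,0,0,0],[0.05,0,0,0,0,0,0],[0.05,0,0,0,0,0,0],[0.05,0,0,0,0,0,0]],
])

```text
time_s: 51.07
eef_pos: [0.544, -0.3024, 0.0653]
tcp_rot: [0.993, 0.117, 0.001, 0.001]
force: [-0.1, -1.2, -0.1]
gripper_width: 0.0502
grasp_force: 0.0
```

Request:
carry_out([
  [[0.016,0,0,0,0,0,0],[0.016,0,0,0,0,0,0],[0.016,0,0,0,0,0,0],[0.016,0,0,0,0,0,0],[0.016,0,0,0,0,0,0],[0.016,0,0,0,0,0,0],[0.016,0,0,0,0,0,0]],
], force=50)

```text
time_s: 51.65
eef_pos: [0.5437, -0.3024, 0.065]
tcp_rot: [0.993, 0.117, 0.0, 0.001]
force: [-0.6, -0.4, 6.4]
gripper_width: 0.0197
grasp_force: 48.7
```

Request:
carry_out([
  [[0.016,0,0,-0.01,0,0,0],[0.016,0,0,-0.025,0,0,0],[0.016,0,0,-0.035,0,0,0],[0.016,0,0,-0.035,0,0,0],[0.016,0,0,-0.035,0,0,0],[0.016,0,0,-0.035,0,0,0],[0.016,0.0108,-0.0267,0,0,0,0],[0.016,0.0108,-0.0267,0,0,0,0],[0.016,0.0108,-0.0267,0,0,0,0],[0.016,0.0108,-0.0267,0,0,0,0],[0.016,0.0108,-0.0267,0,0,0,0],[0.016,0.0108,-0.0267,0,0,0,0],[0.016,0.0108,-0.0267,0,0,0,0],[0.016,0.0108,-0.0267,0,0,0,0],[0.016,0.0108,-0.0267,0,0,0,0],[0.016,0.0108,-0.0267,0,0,0,0],[0.016,0,0,0,0,0,0],[0.016,0,0,0,0,0,0],[0.016,0,0,0,0,0,0],[0.016,0,0,0,0,0,0]],
])

```text
time_s: 53.32
eef_pos: [0.5862, -0.018, 0.2391]
tcp_rot: [0.993, 0.116, -0.0, 0.0]
force: [0.5, -0.7, -3.9]
gripper_width: 0.0195
grasp_force: 49.9
```

Request:
carry_out([
  [[0.016,0,0,0,0,0,0],[0.016,0,0,0,0,0,0]],
])

```text
time_s: 53.48
eef_pos: [0.5864, -0.0181, 0.2392]
tcp_rot: [0.993, 0.116, -0.0, -0.0]
force: [0.2, -0.6, -5.6]
gripper_width: 0.0195
grasp_force: 49.9
```

```bash
python3 - <<'E'
from h import *
np.set_printoptions(precision=4,suppress=True)
go([.587,-.0178,.191])
P=ctrl.observe()["eef_pos"];print(ctrl.observe()["grasp_force"])
s,d=shot("scene","scene7")
# body left/right edges of the weight vs expected axis, and pan edges (grey rows)
for z in(P[2]-.061,P[2]-.061+.034):
    print("axis",proj("scene",[P[0],P[1],z]))
g=cv2.cvtColor(s,cv2.COLOR_RGB2GRAY);v=int(proj("scene",[P[0],P[1],P[2]-.045])[1]);print(v,g[v,280:330]);print(g[v+22,280:330])
E
```

```text
tcp [ 0.5864 -0.0181  0.2392] yaw 13.32 zdir [-0.0002  0.     -1.    ] w 0.0195 F [ 0.2 -0.6 -5.6] j6 2.75 t 53.5
shift mm [ 0.6 -0.1 48.2]
49.94395673274994
axis [304.2331 224.6826]
axis [304.122  212.5111]
219 [120 116  97  73  61  84  99 101  93  73  41  20  36  45  44  40  55  61
  77 109 132 137 136 141 136 136 140 132 133 126 120 105  81  65  52  47
  63  67  71  67  70  71  64  65  67  72  77  86  84  82]
[ 22  17  16  30  70 114 146 168 170 154 120  90  81  84  84  80  80  73
  70  68  70  74  66  73  72  73  73  67  75  71  68  68  68  72  70  67
  69  78  89  98 113 110 110 110 103 106 109 108 106 101]
```

Request:
carry_out([
  [[0.016,0.0005,0,0.015,0,0,0],[0.016,0,0,0.015,0,0,0],[0.016,0,0,0.01,0,0,0],[0.016,0,0,0.006,0,0,0],[0.016,0,0,0.001,0,0,0],[0.016,0,0,0,0,0,0],[0.016,0,0,0,0,0,0],[0.016,0,0,0,0,0,0],[0.016,0,0,0,0,0,0]],
])

```text
time_s: 54.28
eef_pos: [0.5875, -0.0172, 0.1929]
tcp_rot: [0.993, 0.117, 0.001, 0.0]
force: [-0.5, 0.4, -5.0]
gripper_width: 0.0197
grasp_force: 49.9
```

Request:
carry_out([
  [[0.016,0,0,0.001,0,0,0],[0.016,0,0,0.001,0,0,0],[0.016,0,0,0,0,0,0],[0.016,0,0,0,0,0,0],[0.016,0,0,0,0,0,0]],
])

```text
time_s: 54.7
eef_pos: [0.587, -0.0171, 0.1902]
tcp_rot: [0.993, 0.117, -0.0, -0.0]
force: [-0.3, -0.5, -5.2]
gripper_width: 0.0202
grasp_force: 49.9
```

Request:
carry_out([
  [[0.016,0,0,0.001,0,0,0],[0.016,0,0,0,0,0,0],[0.016,0,0,0,0,0,0],[0.016,0,0,0,0,0,0]],
])

```text
time_s: 55.03
eef_pos: [0.5871, -0.0171, 0.1893]
tcp_rot: [0.993, 0.117, 0.0, 0.0]
force: [0.4, 0.4, -3.8]
gripper_width: 0.0197
grasp_force: 50.0
```

Contact begins. Lower 2 mm more to hand over most of the load.

Request:
carry_out([
  [[0.016,0,0,0.001,0,0,0],[0.016,0,0,0.001,0,0,0],[0.016,0,0,0,0,0,0],[0.016,0,0,0,0,0,0],[0.016,0,0,0,0,0,0]],
])

```text
time_s: 55.45
eef_pos: [0.5872, -0.0171, 0.1875]
tcp_rot: [0.993, 0.117, 0.0, 0.0]
force: [-0.2, 0.5, -0.6]
gripper_width: 0.0196
grasp_force: 50.3
```

Request:
carry_out([
  [[0.05,0,0,0,0,0,0],[0.05,0,0,0,0,0,0],[0.05,0,0,0,0,0,0],[0.05,0,0,0,0,0,0],[0.05,0,0,-0.005,0,0,0],[0.05,0,0,-0.015,0,0,0],[0.05,0,0,-0.02,0,0,0],[0.05,0,0,-0.02,0,0,0],[0.05,0,0,0,0,0,0],[0.05,0,0,0,0,0,0],[0.05,0,0,0,0,0,0],[0.05,0,0,0,0,0,0],[0.05,0,0,0,0,0,0],[0.05,0,0,0,0,0,0],[0.05,0,0,0,0,0,0]],
])

```text
time_s: 56.7
eef_pos: [0.5868, -0.0171, 0.2467]
tcp_rot: [0.993, 0.117, -0.0, -0.0]
force: [0.3, -0.3, -0.4]
gripper_width: 0.0499
grasp_force: 0.0
```

```bash
python3 - <<'E'
from h import *
np.set_printoptions(precision=4,suppress=True)
go([.5872,-.0171,.187])
s,d=shot("scene","scene8");T=np.array(M["scene"]["world_from_camera"])
# point cloud on weight and pan: fit centre of points by height band
v,u=np.mgrid[190:275,270:345];uv=np.c_[u.ravel(),v.ravel()].astype(float)
x=cv2.undistortPoints(uv[:,None],np.array(M["scene"]["K"]),np.array(M["scene"]["distortion"]))[:,0]
z=d[190:275,270:345].ravel();C=np.c_[x*z[:,None],z]@T[:3,:3].T+T[:3,3]
for a,b in((.120,.128),(.156,.162),(.180,.19)):
    k=(C[:,2]>a)&(C[:,2]<b)&(np.hypot(C[:,0]-.587,C[:,1]+.0178)<.045);q=C[k]
    if k.sum()>3:print(a,k.sum(),q.min(0),q.max(0),q.mean(0))
E
```

```text
tcp [ 0.5868 -0.0171  0.2467] yaw 13.39 zdir [-0.0008  0.0001 -1.    ] w 0.0499 F [ 0.3 -0.3 -0.4] j6 2.75 t 56.7
shift mm [ 0.4  0.1 59.7]
0.12 230 [ 0.5545 -0.0524  0.1201] [0.6236 0.0163 0.128 ] [ 0.6015 -0.0256  0.1253]
0.156 139 [ 0.5634 -0.0416  0.1561] [0.6129 0.0081 0.162 ] [ 0.5951 -0.0221  0.1601]
0.18 79 [ 0.5778 -0.0296  0.18  ] [ 0.5997 -0.0056  0.1872] [ 0.5899 -0.0182  0.184 ]
```

Request:
carry_out([
  [[0.05,0,0,0,0,0,0],[0.05,0,0,0,0,0,0],[0.05,0,0,0,0,0,0],[0.05,0,0,0,0,0,0],[0.05,0,0,0,0,0,0],[0.05,0,0,0,0,0,0],[0.05,0,0,0,0,0,0],[0.05,0,0,0,0,0,0],[0.05,0,0,0,0,0,0],[0.05,0,0,0,0,0,0],[0.05,0,0,0,0,0,0],[0.05,0,0,0,0,0,0],[0.05,0,0,0,0,0,0],[0.05,0,0,0,0,0,0],[0.05,0,0,0,0,0,0],[0.05,0,0,0,0,0,0],[0.05,0,0,0,0,0,0],[0.05,0,0,0,0,0,0],[0.05,0,0,0,0,0,0],[0.05,0,0,0,0,0,0]],
])

```text
time_s: 58.42
eef_pos: [0.587, -0.0171, 0.2472]
tcp_rot: [0.993, 0.117, 0.0, -0.0]
force: [-0.1, 0.4, 0.2]
gripper_width: 0.0499
grasp_force: 0.0
```

Request:
carry_out([
  [[0.05,0,0,0,0,0,0],[0.05,0,0,0,0,0,0],[0.05,0,0,0,0,0,0],[0.05,0,0,0,0,0,0],[0.05,0,0,0,0,0,0],[0.05,0,0,0,0,0,0],[0.05,0,0,0,0,0,0],[0.05,0,0,0,0,0,0],[0.05,0,0,0,0,0,0],[0.05,0,0,0,0,0,0],[0.05,0,0,0,0,0,0],[0.05,0,0,0,0,0,0]],
])

```text
time_s: 59.42
eef_pos: [0.587, -0.0171, 0.2472]
tcp_rot: [0.993, 0.117, 0.0, 0.0]
force: [-0.7, -0.1, -0.0]
gripper_width: 0.0499
grasp_force: 0.0
```

Depth gives the pan centre at (0.589,-0.018) and the weight at (0.588,-0.017), upright. It has stood free for over 3 s. Picking it up again.

Request:
carry_out([
  [[0.05,0,0,0.02,0,0,0],[0.05,0,0,0.02,0,0,0],[0.05,0,0,0.012,0,0,0],[0.05,0,0,0.006,0,0,0],[0.05,0,0,0.0015,0,0,0],[0.05,0,0,0,0,0,0],[0.05,0,0,0,0,0,0],[0.05,0,0,0,0,0,0],[0.016,0,0,0,0,0,0],[0.016,0,0,0,0,0,0],[0.016,0,0,0,0,0,0],[0.016,0,0,0,0,0,0],[0.016,0,0,0,0,0,0],[0.016,0,0,0,0,0,0]],
])

```text
time_s: 60.58
eef_pos: [0.5872, -0.0172, 0.1879]
tcp_rot: [0.993, 0.117, 0.0, 0.0]
force: [-0.3, 0.0, 1.1]
gripper_width: 0.0198
grasp_force: 48.8
```

Request:
carry_out([
  [[0.016,0,0,-0.003,0,0,0],[0.016,0,0,-0.006,0,0,0],[0.016,0,0,-0.015,0,0,0],[0.016,0,0,-0.02,0,0,0],[0.016,0,0,-0.01,0,0,0],[0.016,-0.0108,0.0267,0,0,0,0],[0.016,-0.0108,0.0267,0,0,0,0],[0.016,-0.0108,0.0267,0,0,0,0],[0.016,-0.0108,0.0267,0,0,0,0],[0.016,-0.0108,0.0267,0,0,0,0],[0.016,-0.0108,0.0267,0,0,0,0],[0.016,-0.0108,0.0267,0,0,0,0],[0.016,-0.0108,0.0267,0,0,0,0],[0.016,-0.0108,0.0267,0,0,0,0],[0.016,-0.0108,0.0267,0,0,0,0],[0.016,0,0.01,0.02,0,0,0],[0.016,0,0,0.03,0,0,0],[0.016,0,0,0.03,0,0,0],[0.016,0,0,0,0,0,0],[0.016,0,0,0,0,0,0]],
])

```text
time_s: 62.25
eef_pos: [0.5449, -0.3107, 0.1606]
tcp_rot: [0.993, 0.117, -0.002, -0.001]
force: [0.5, -0.1, -3.8]
gripper_width: 0.0199
grasp_force: 50.0
```

Request:
carry_out([
  [[0.016,0,0,0,0,0,0],[0.016,0,0,0,0,0,0],[0.016,0,0,0,0,0,0]],
])

```text
time_s: 62.5
eef_pos: [0.5472, -0.3121, 0.1638]
tcp_rot: [0.993, 0.117, 0.001, 0.001]
force: [-0.5, -0.3, -5.0]
gripper_width: 0.0196
grasp_force: 50.0
```

```bash
python3 - <<'E'
from h import *
go([.541,-.312,.066])
E
```

```text
tcp [ 0.5472 -0.3121  0.1638] yaw 13.42 zdir [ 0.0026 -0.0019 -1.    ] w 0.0196 F [-0.5 -0.3 -5. ] j6 2.27 t 62.5
shift mm [-6.2 -1.8 97.8]
```

Request:
carry_out([
  [[0.016,-0.004,-0.001,0.025,0,0,0],[0.016,0,0,0.03,0,0,0],[0.016,0,0,0.02,0,0,0],[0.016,0,0,0.012,0,0,0],[0.016,0,0,0.004,0,0,0],[0.016,0,0,0.002,0,0,0],[0.016,0,0,0,0,0,0],[0.016,0,0,0,0,0,0],[0.016,0,0,0,0,0,0],[0.016,0,0,0,0,0,0]],
])

```text
time_s: 63.33
eef_pos: [0.5425, -0.3119, 0.0697]
tcp_rot: [0.993, 0.117, 0.001, 0.001]
force: [0.6, -0.6, -5.4]
gripper_width: 0.0196
grasp_force: 49.9
```

Request:
carry_out([
  [[0.016,0,0,0.001,0,0,0],[0.016,0,0,0.001,0,0,0],[0.016,0,0,0,0,0,0],[0.016,0,0,0,0,0,0],[0.016,0,0,0,0,0,0]],
])

```text
time_s: 63.75
eef_pos: [0.542, -0.3115, 0.0667]
tcp_rot: [0.993, 0.117, -0.0, -0.0]
force: [-0.6, 0.5, -4.6]
gripper_width: 0.02
grasp_force: 49.9
```

Request:
carry_out([
  [[0.016,0,0,0.001,0,0,0],[0.016,0,0,0.001,0,0,0],[0.016,0,0,0,0,0,0],[0.016,0,0,0,0,0,0],[0.016,0,0,0,0,0,0]],
])

```text
time_s: 64.17
eef_pos: [0.542, -0.3118, 0.0662]
tcp_rot: [0.993, 0.117, 0.0, 0.0]
force: [-5.2, 3.2, 10.7]
gripper_width: 0.0199
grasp_force: 51.6
```

Down on the tray floor. Ease off, release and retreat.

Request:
carry_out([
  [[0.016,0,0,-0.001,0,0,0],[0.016,0,0,0,0,0,0],[0.016,0,0,0,0,0,0],[0.05,0,0,0,0,0,0],[0.05,0,0,0,0,0,0],[0.05,0,0,0,0,0,0],[0.05,0,0,0,0,0,0],[0.05,0,0,-0.005,0,0,0],[0.05,0,0,-0.02,0,0,0],[0.05,0,0,-0.03,0,0,0],[0.05,0,0,-0.04,0,0,0],[0.05,0,0,-0.04,0,0,0],[0.05,-0.03,0,-0.02,0,0,0],[0.05,-0.03,0,0,0,0,0],[0.05,-0.03,0,0,0,0,0],[0.05,-0.03,0,0,0,0,0],[0.05,-0.03,0,0,0,0,0],[0.05,0,0,0,0,0,0],[0.05,0,0,0,0,0,0],[0.05,0,0,0,0,0,0]],
])

```text
time_s: 65.83
eef_pos: [0.3966, -0.3465, 0.2212]
tcp_rot: [0.993, 0.116, 0.0, 0.0]
force: [-0.0, 0.0, 0.5]
gripper_width: 0.05
grasp_force: 0.0
```

```bash
python3 - <<'E'
from h import *
np.set_printoptions(precision=4,suppress=True)
go(None)
s,d=shot("scene","scene9");t,_=shot("top","top9")
T=np.array(M["scene"]["world_from_camera"])
v,u=np.mgrid[0:480,0:640];uv=np.c_[u.ravel(),v.ravel()].astype(float)
x=cv2.undistortPoints(uv[:,None],np.array(M["scene"]["K"]),np.array(M["scene"]["distortion"]))[:,0]
z=d.ravel();C=np.c_[x*z[:,None],z]@T[:3,:3].T+T[:3,3]
for n,c,r,a,b in(("knob",(.542,-.312),.03,.056,.068),("body",(.542,-.312),.04,.034,.042),("pan",(.587,-.018),.045,.122,.134),("ring",(.587,-.018),.027,.07,.088)):
    k=(C[:,2]>a)&(C[:,2]<b)&(np.hypot(C[:,0]-c[0],C[:,1]-c[1])<r);q=C[k];print(n,k.sum(),q.min(0),q.max(0),"mid",(q.min(0)+q.max(0))/2)
g=cv2.cvtColor(t,cv2.COLOR_RGB2GRAY);k=g[270:298,346:375]
print("switch pointer bright px",[(int(i)+350,int(j)+273) for j,i in np.argwhere(g[273:294,350:371]>110)][:12])
E
```

```text
tcp [ 0.3966 -0.3465  0.2212] yaw 13.37 zdir [ 0.0009 -0.0006 -1.    ] w 0.05 F [-0.   0.   0.5] j6 2.05 t 65.8
knob 94 [ 0.5323 -0.3241  0.0561] [ 0.5547 -0.3014  0.0673] mid [ 0.5435 -0.3127  0.0617]
body 241 [ 0.5189 -0.3357  0.0341] [ 0.568  -0.2878  0.042 ] mid [ 0.5435 -0.3118  0.038 ]
pan 632 [ 0.5547 -0.0517  0.1221] [0.6231 0.0159 0.1337] mid [ 0.5889 -0.0179  0.1279]
ring 263 [ 0.5691 -0.0434  0.0704] [0.6131 0.0053 0.0879] mid [ 0.5911 -0.019   0.0791]
switch pointer bright px [(350, 273), (351, 273), (352, 273), (353, 273), (354, 273), (355, 273), (356, 273), (357, 273), (358, 273), (359, 273), (360, 273), (361, 273)]
```

View pics/scene9.png

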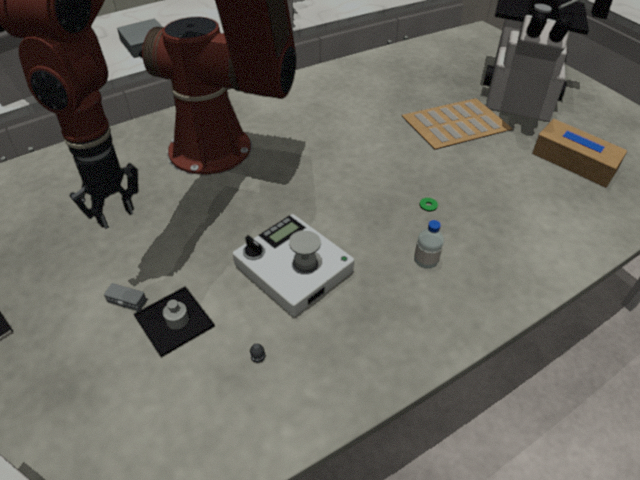

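The final view shows the pan home at (305,245), the switch bar fore and aft at (254,247), the weight upright in its tray at (175,315), and the bystanders where they were. Handing in.

```bash
python3 -c "
from station import ctrl
print(ctrl.close_job())"
```

```text
the job is handed in; nothing more can be done
None
```

The job is handed in at about 66 s: both rings and the pan are on the stem, the switch is on, and the check weight stood free on the pan for over 3 s and is back upright in its tray; the hand-in gave no verdict, and I viewed 15 pictures, one over the limit of 14.

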